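# Put the bench hand tools back in their fitted case and shut it

## Robot

A 6-joint arm with a two-finger parallel gripper is mounted at the origin on a cart in front of the work surface, level with it; the furniture and walls round the work are solid. World frame = base frame: x ahead of the robot, y to its left, z up, the work surface at z = 0. Lengths are in mm, angles in rad, forces in N, time in s.
With the tool pointing down it reaches from about 425 to 925 mm from the base axis. Payload 12.5 kg.
Tool frame: the origin (TCP) lies on the mounting face of the last link; the fingertips stand 173 mm ahead of it and the grasp point (between the pads) lies 155 mm ahead of it (ctrl.tcp_to_tips is the distance from the TCP to the fingertips, in mm); z points along the fingers, y is the line along which they close (so a half turn about z gives the same grasp; the last joint's range is limited). The gripper opens to 85 mm and grips with 20 to 120 N. Pads are 22 mm wide; open, the fingers measure 114 mm over their backs; the gripper's body (76 mm by 85 mm) begins 54 mm behind the grasp point. The pads swing forward as they close: fully open they stand 13 mm farther back than shut.
Start: joints at [1.144, 0.491, 1.559, -0, 1.092, -0.106], TCP at [197.055, 593.122, 404.727] pointing down, gripper open.
Joint ranges: [-3.1, 3.1], [-0.84, 2.19], [0.05, 2.79], [-1.13, 4.28], [0.06, 2.93], [-2.69, 2.69]. Speed limits (rad/s): [2.22, 2.22, 2.79, 3.14, 3.14, 3.14].

## Interface

Orientations are given as a rotation vector (axis times angle).
In Python, from bench import ctrl gives the robot as it stands.
- The arm moves only by the tool step_arm, never from a script. Its argument "motion" is a list of rows, each an object with "rot": the turn, a rotation vector about the tool's x, y, z as a fraction of full scale, a list of three; "dp": the shift along the tool's x, y, z as a fraction of full scale, a list of three; "gripper": the opening, from 0 (shut) to 1 (fully open). A call has 1 to 10 rows; each row shifts and turns the commanded pose from where the row before left it, along the tool's axes as they then stand; what a row does not reach is not made up. Full scale, the value 1, is 0.05 m for a shift and 5 degrees for a turn. A row lasts 1/8 s, in which the tool goes at most 62.5 mm and 10.7 degrees, less where a joint would pass 70% of its speed; a pose out of reach is approached as far as the arm can. A call with a number of a shift or a turn outside -1 to 1 is refused whole. A call with a gripper value outside its range is refused whole. The fingers move at their own pace and stop on an object; "grip_force" is the grip in N (left out, the last holds). Time passes only in rows, so rows that do not move let the fingers close. It gives the time, the measured TCP pose, the force, the opening and the grip force at its end, in the units of the state.
- ctrl.observe(): the state, without advancing time (a new reading comes with each control period).
- ctrl.snapshot(name): name is "scene" or "top" or "wrist"; returns the picture (480x640x3 uint8, blue, green, red); there is no depth.
- ctrl.camera_model(name): a dict with "mtx" (3x3 intrinsics, pixels), "origin" and "orientation" of the camera in the world; the wrist camera has in their place "mount" (4x4, takes a point from camera to tool coordinates, whose origin is the TCP and whose axes are the flange's). Camera axes: x right, y up, looking along -z (the intrinsics and any distortion apply to the point x, -y, -z); pixel columns grow to the right and rows downward; lengths in mm; the calibration is good to about 2 mm. A picture is of the moment at which its call begins: read the wrist's pose just before it. camera_model takes no time and is no camera call.
- ctrl.finish_job(): hands the job in; it is judged then, once.
Trained networks look in the newest picture that a camera, given by its name, has taken for a name from the list of things; names that differ only in an ending like _2 or _b are one class to them, and where a whole thing is asked for, a point or a joint stands for the part that bears it (a point fixed in the world has none). Each returns a list of dicts, best first, with "conf" (0 to 1); they miss things now and then, are a little off and sometimes report something else, mostly with a low value. They report only what shows in the picture. A call takes as long as a camera call.
- ctrl.cut_out(camera, name): "region" (480x640 bool, what is visible of it) and "point" ([column, row] in pixels, amid what is visible of it).
The state is a dict: "time_s": time; "qpos": joint angles; "dq": joint speeds; "joint_torque": joint torques, N m; "tcp_pos": TCP position; "tcp_rot": TCP orientation; "contact_force": force on the tool from outside, world axes, zero at the start; "torque": the same for the moment, N m; "gripper_width": finger opening in mm; "gripper_force": force on a finger pad.
Only numpy, scipy, OpenCV 4.12 (cv2) and the standard library are available. Lean on these libraries where they do the work, as an engineer would, in place of code of your own. Each camera call takes 0.05 s, during which the arm holds its last target. There are 200 camera calls.

## Task

Put the bench set back in its fitted case: lay the flat scraper and the screwdriver each in the recess shaped for it, both flat and with their handles at the end where the finger scoop is, and seat the emery block flat in its rectangular pocket. Then close the lid fully; leave the other things on the bench where they lie.

Things in the scene. Friction and masses are not known exactly. Their poses are not given: they have to be found in the camera images.
- case: fixed black tool case, 125 (x) x 310 (y) mm, grey moulded insert; origin under its centre, x to the hinge, y to the handle end, z up. Insert top at z 20, wall rim at 21.5 mm. Scraper slot on the -x side, screwdriver recess on the +x side, block pocket at the -y end. Finger scoop: trough across slot and handle recess, x -57 to 52, y 70 to 118 mm, floor at z 8 mm
- scraper_slot (a point): centre of the floor of the scraper slot (axes as the case): 24 mm wide (x), 210.5 mm long (y), 6 mm deep, floor 14 mm above the bench. The underside centre of the scraper (its origin) belongs here
- driver_pocket (a point): point on the floor of the screwdriver recess, under the middle of the handle; handle part 36 mm wide, 102.5 mm long (from 55 mm towards -y to 47.5 mm towards +y of this point), 14 mm deep, floor 6 mm above the bench. The point screwdriver_grip belongs about 13.5 mm above this
- driver_groove (a point): point on the floor of the narrow groove for the screwdriver's shaft (14 mm wide, 83 mm long, 14 mm deep), 133 mm from driver_pocket towards -y; screwdriver_tip belongs about 12 mm above this. The groove is too narrow for the handle
- block_pocket (a point): centre of the floor of the rectangular block pocket: 86 mm (x) by 56 mm (y), so the long side of the block goes along the case's x; 10 mm deep, floor 10 mm above the bench
- lid (a joint): angle of the lid in rad: 0 shut, 1.57 upright, at most 2.0; a friction hinge holds it where it is left
- lid_hinge (a point): middle of the hinge line, along the case's y axis, at x = 60.5, y = 0, z = 22 mm in the case's frame
- lid_edge (a point): middle of the lid's free edge, on its outer face (the top when shut). The lid is a shell 125 x 310 mm, 21 mm deep, with a 60 mm wide thumb lip that stands 12 mm out from the free edge; when shut its top is 43 mm above the bench
- scraper: flat steel hand scraper with a black handle, 205 mm long; origin under its centre, y along its length, z up. Blade 18 mm wide, 3 mm thick from y -58 to +103 mm; handle 16 mm wide, 12 mm thick from y -103 to -52 mm
- scraper_grip (a point): point inside the scraper's handle at y = -65, z = 6 mm of the scraper, a good place to take hold
- scraper_tip (a point): end of the scraper's blade, y = +102, z = 1.5 mm of the scraper
- screwdriver: screwdriver with a yellow handle, 178 mm long; origin under its centre, y along its length towards the handle. Handle 30 mm wide, 27 mm high from y -6 to +89 mm, shaft 6 mm thick from there to y = -89 mm, 9 to 15 mm above the underside. It may roll about its length
- screwdriver_grip (a point): point on the axis in the middle of the screwdriver's handle, y = +45, z = 13.5 mm of the screwdriver
- screwdriver_tip (a point): tip of the screwdriver's shaft, y = -88, z = 12 mm of the screwdriver
- block: brown emery block, 51 (x) x 81 (y) x 22 (z) mm, origin under its centre; either end may lead
- nut: bystander: loose steel nut, 24 x 27 x 13 mm, origin under its centre
- fitting: bystander: small brass pipe fitting, 19 x 35 x 17 mm, origin under its centre
- key: bystander: hexagon key lying flat, 29 x 73 x 6 mm, origin under its centre
- piece: bystander: small grey metal workpiece, 20 x 30 x 14 mm, origin under its centre
- tin: bystander: flat round open tin of paste, 72 mm across, 20 mm high, origin under its centre
- bar: bystander: pale bar of polishing compound, 33 x 60 x 31 mm, origin under its centre

How it is judged:
By the outcome, as a careful person would: the job done as asked, in the order asked, and still so for the second after the job is handed in, with the robot touching nothing.
It also fails if it takes over 72 s, if anything falls off the work surface, if the arm or the gripper's body presses on something with over 40 N, if the wrist force passes 120 N, or if a joint passes its speed limit or range.

## Working session

There is one attempt and no reset: what is moved stays moved. The work goes in short steps, Python scripts to look and compute and a tool call to move; the robot and the scene stay as the last step left them, time stands still between calls to the robot, and variables do not carry over. Pictures are saved under pics/ and viewed, at most 10 in all, crops included, and the job is handed in when it is done.

Besides the shell and the picture viewer there is one more tool, called as name([rows], argument=value, ...), one row to a line, values as JSON. step_arm: Moves the arm, as the interface text tells. Its arguments: {"type":"object","properties":{"motion":{"type":"array"},"grip_force":{"type":"number"}},"required":["motion"]}

```bash
ls; mkdir -p pics; python3 - <<'E'
from bench import ctrl
import cv2,numpy as np
s=ctrl.observe(); print({k:np.round(v,3).tolist() for k,v in s.items()})
for n in("top","scene","wrist"):
    im=ctrl.snapshot(n); cv2.imwrite(f"pics/{n}0.png",im)
    print(n,{k:(np.round(v,3).tolist() if not isinstance(v,str) else v) for k,v in ctrl.camera_model(n).items()})
E
```

```text
pics
{'time_s': 0.0, 'qpos': [1.144, 0.492, 1.559, -0.0, 1.092, -0.106], 'dq': [0.0, 0.0, 0.001, 0.001, 0.001, -0.0], 'joint_torque': [-0.003, -61.844, -26.159, -0.0, 0.004, 0.0], 'tcp_pos': [197.048, 593.09, 404.095], 'tcp_rot': [-0.502, -3.101, 0.002], 'contact_force': [-0.205, -0.57, 0.273], 'torque': [-0.044, -0.01, -0.007], 'gripper_force': 0.0, 'gripper_width': 85.456}
top {'mtx': [[467.559, 0.0, 321.338], [0.0, 467.559, 246.751], [0.0, 0.0, 1.0]], 'origin': [281.704, -4.977, 1248.803], 'orientation': [0.153, -0.138, -1.562]}
scene {'mtx': [[476.865, 0.0, 318.605], [0.0, 476.865, 235.607], [0.0, 0.0, 1.0]], 'origin': [-472.172, -520.171, 722.302], 'orientation': [0.909, -0.572, -0.982]}
wrist {'mtx': [[388.182, 0.0, 320.705], [0.0, 388.182, 238.792], [0.0, 0.0, 1.0]], 'mount': [[-0.0, 0.948, 0.32, 82.208], [1.0, 0.0, 0.0, 0.458], [0.0, 0.32, -0.948, 31.219], [0.0, 0.0, 0.0, 1.0]]}
```

View pics/top0.png

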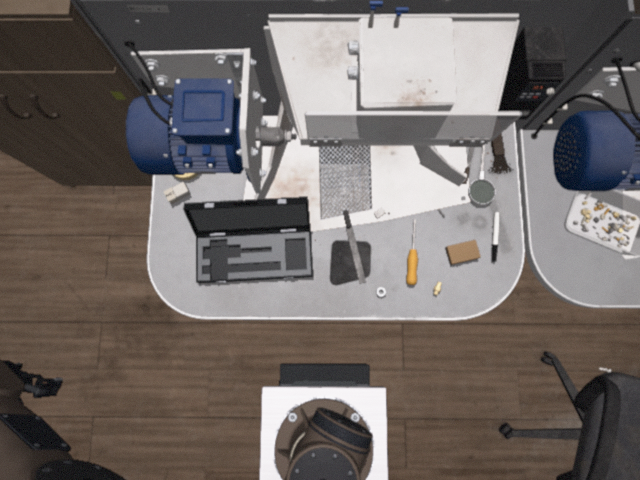

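View pics/scene0.png

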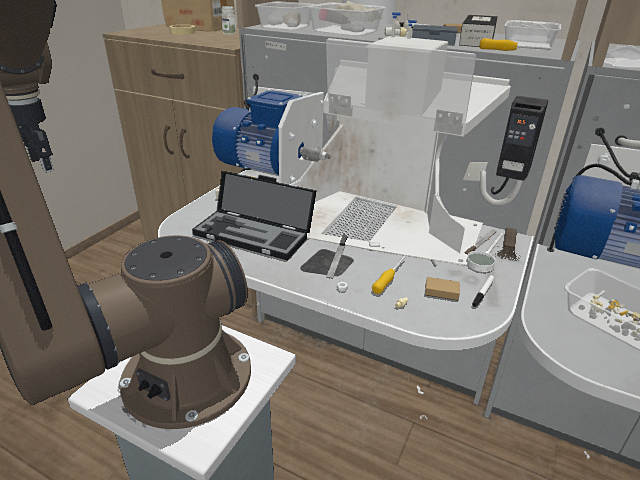

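The top view shows the case open at (255,245), with the scoop end on the left (+y). The scraper lies partly on a black mat at (345,210)–(363,283), the screwdriver at (413,220–285) with its handle at the bottom, and the block at (463,252).

```bash
cat >h.py <<'E'
from bench import ctrl
import cv2,numpy as np
from scipy.spatial.transform import Rotation as R
def cam(n,s=None):
    m=ctrl.camera_model(n)
    if "mount" in m:
        s=s or ctrl.observe()
        T=np.eye(4);T[:3,:3]=R.from_rotvec(s["tcp_rot"]).as_matrix();T[:3,3]=s["tcp_pos"]
        T=T@np.array(m["mount"]); return np.array(m["mtx"]),T[:3,:3],T[:3,3],m
    return np.array(m["mtx"]),R.from_rotvec(m["orientation"]).as_matrix(),np.array(m["origin"]),m
def pix2w(c,uv,z):
    K,Rm,o,_=c; uv=np.atleast_2d(uv).astype(float)
    d=np.c_[(uv[:,0]-K[0,2])/K[0,0],-(uv[:,1]-K[1,2])/K[1,1],-np.ones(len(uv))]@Rm.T
    return o+d*((z-o[2])/d[:,2])[:,None]
def w2pix(c,p):
    K,Rm,o,_=c; q=(np.atleast_2d(p)-o)@Rm
    return np.c_[K[0,2]+K[0,0]*q[:,0]/-q[:,2],K[1,2]-K[1,1]*q[:,1]/-q[:,2]]
def rect(c,region,z):
    v,u=np.nonzero(region); P=pix2w(c,np.c_[u,v],z)[:,:2].astype(np.float32)
    (x,y),(w,h),a=cv2.minAreaRect(P)
    if w<h: w,h,a=h,w,a+90
    return np.round([x,y,w,h,(a+90)%180-90],1),P.mean(0).round(1) # a: long side angle from world x
E
python3 - <<'E'
from h import *
ctrl.snapshot("top"); c=cam("top"); print(c[3].keys())
for n,z in dict(case=20,scraper=5,scraper_grip=6,screwdriver=13,screwdriver_grip=13,block=22,lid=100,nut=13,fitting=10,key=5,piece=14,tin=20,bar=31).items():
    for d in ctrl.cut_out("top",n)[:2]:
        print(n,round(d["conf"],2),np.round(d["point"]),*rect(c,d["region"],z))
E
```

```text
dict_keys(['mtx', 'origin', 'orientation'])
case 0.57 [250. 237.] [533.1 207.2 344.6 228.4 -86.9] [534.  195.2]
scraper 0.79 [354. 245.] [518.6 -79.9 204.9  19.2  13.5] [514.9 -80.5]
scraper_grip 0.96 [355. 246.] [517.5 -79.3 200.8  19.4  12.7] [515.8 -80.3]
screwdriver 0.94 [414. 263.] [ 501.2 -237.2  180.6   27.8   -4.6] [ 476.6 -235.5]
screwdriver 0.51 [353. 247.] [517.  -78.9 203.6  18.8  13.3] [512.6 -80.2]
screwdriver_grip 0.87 [412. 264.] [ 499.8 -235.9  171.8   26.6   -1.9] [ 469.  -235.2]
block 0.87 [460. 255.] [ 499.4 -369.1   81.2   49.2  -78.4] [ 499.6 -369.6]
lid 0.81 [250. 213.] [576.4 198.3 324.3  95.  -87.4] [577.1 191.5]
nut 0.54 [379. 290.] [ 395.2 -151.    21.3   21.1   -1. ] [ 394.9 -151. ]
fitting 0.61 [441. 290.] [ 406.7 -300.9   32.4   18.5   -2.4] [ 406.7 -301.1]
key 0.55 [440. 212.] [ 608.  -321.9    9.7    4.    42.8] [ 608.  -322.3]
key 0.54 [461. 254.] [ 502.8 -372.1   93.9   53.7  -75.8] [ 502.3 -373. ]
piece 0.6 [380. 214.] [ 607.3 -149.4   27.7   19.3  -44.6] [ 607.3 -149.4]
tin 0.75 [482. 192.] [ 667.  -427.6   74.9   70.8  -47.7] [ 666.5 -427.6]
bar 0.57 [177. 194.] [659.2 399.3  62.4  43.7 -61.6] [658.5 400.7]
```

step_arm([
  {"dp": [0, -1, 0], "rot": [0, 0, 0], "gripper": 1},
])

```text
time_s: 0.98
tcp_pos: [181.7, 546.4, 403.9]
tcp_rot: [0.502, 3.101, 0.001]
contact_force: [-0.2, -1.0, 0.4]
gripper_width: 85.4
gripper_force: 0.0
```

```bash
cat >>h.py <<'E'
def theta(s=None):
    s=s or ctrl.observe(); X=R.from_rotvec(s["tcp_rot"]).as_matrix()
    return np.degrees(np.arctan2(X[1,0],X[0,0])),X
def plan(wps,start=None,vmax=0.95):
    """waypoints [x,y,z,theta_deg] (tcp); prints rows (dp, rotz)"""
    s=ctrl.observe(); t,X=theta(s); p=np.array(s["tcp_pos"])
    tilt=np.degrees(np.arccos(-X[2,2])); print("from",p.round(1),round(t,1),"tilt",round(tilt,2))
    if start is not None: p,t=np.array(start[:3],float),start[3]
    for w in wps:
        q=np.array(w[:3],float); dt=(w[3]-t+180)%360-180; d=q-p
        n=max(1,int(np.ceil(max(np.linalg.norm(d)/50/vmax,abs(dt)/5)-1e-6)))
        print("wp",w,n,"rows:")
        for i in range(n):
            a=np.radians(t+dt*i/n); f=d/n/50
            print("  ",np.round([f[0]*np.cos(a)+f[1]*np.sin(a),f[0]*np.sin(a)-f[1]*np.cos(a),-f[2]],3).tolist(),round(-dt/n/5,3))
        p=q;t=w[3]
E
python3 - <<'E'
from h import *
plan([[470,140,400,180]])
E
```

```text
from [181.7 546.4 403.9] 161.6 tilt 0.03
wp [470, 140, 400, 180] 11 rows:
   [-0.73, -0.536, 0.007] -0.334
   [-0.714, -0.557, 0.007] -0.334
   [-0.698, -0.578, 0.007] -0.334
   [-0.681, -0.598, 0.007] -0.334
   [-0.663, -0.617, 0.007] -0.334
   [-0.645, -0.636, 0.007] -0.334
   [-0.626, -0.655, 0.007] -0.334
   [-0.607, -0.673, 0.007] -0.334
   [-0.587, -0.69, 0.007] -0.334
   [-0.566, -0.707, 0.007] -0.334
   [-0.546, -0.723, 0.007] -0.334
```

step_arm([
  {"dp": [-0.73, -0.54, 0], "rot": [0, 0, -0.33], "gripper": 1},
  {"dp": [-0.71, -0.56, 0], "rot": [0, 0, -0.33], "gripper": 1},
  {"dp": [-0.7, -0.58, 0], "rot": [0, 0, -0.33], "gripper": 1},
  {"dp": [-0.68, -0.6, 0], "rot": [0, 0, -0.33], "gripper": 1},
  {"dp": [-0.66, -0.62, 0], "rot": [0, 0, -0.33], "gripper": 1},
  {"dp": [-0.64, -0.64, 0], "rot": [0, 0, -0.33], "gripper": 1},
  {"dp": [-0.63, -0.65, 0], "rot": [0, 0, -0.33], "gripper": 1},
  {"dp": [-0.61, -0.67, 0], "rot": [0, 0, -0.33], "gripper": 1},
  {"dp": [-0.59, -0.69, 0], "rot": [0, 0, -0.33], "gripper": 1},
  {"dp": [-0.57, -0.71, 0.05], "rot": [0, 0, -0.33], "gripper": 1},
])

```text
time_s: 2.22
tcp_pos: [443.5, 173.9, 402.5]
tcp_rot: [0.05, 3.14, 0.001]
contact_force: [-0.2, 0.5, 0.2]
gripper_width: 85.1
gripper_force: 0.0
```

step_arm([
  {"dp": [-0.55, -0.72, 0], "rot": [0, 0, -0.33], "gripper": 1},
  {"dp": [0, 0, 0], "rot": [0, 0, 0], "gripper": 1},
  {"dp": [0, 0, 0], "rot": [0, 0, 0], "gripper": 1},
])

```text
time_s: 2.6
tcp_pos: [468.8, 138.5, 402.2]
tcp_rot: [-0.007, -3.141, -0.0]
contact_force: [-0.5, 0.8, 0.1]
gripper_width: 85.9
gripper_force: 0.0
```

```bash
python3 - <<'E'
from h import *
s=ctrl.observe(); im=ctrl.snapshot("wrist"); cv2.imwrite("pics/w1.png",im); c=cam("wrist",s)
print(theta(s)[0],s["tcp_pos"],s["qpos"])
for n,z in dict(case=20,scraper=5,lid=43).items():
    for d in ctrl.cut_out("wrist",n)[:2]:
        print(n,round(d["conf"],2),np.round(d["point"]),*rect(c,d["region"],z))
E
```

```text
179.72767638667668 [468.80114607 138.45126613 402.15099963] [ 1.51904204e-01  3.01433802e-01  1.88680494e+00  2.64613819e-04
  9.53628282e-01 -1.41429232e+00]
scraper 0.94 [103. 237.] [519.6 -77.5 206.6  21.8  12. ] [511.3 -79.5]
scraper 0.33 [367. 349.] [647.  221.1 476.6 185.  -86.6] [639.5 197.7]
lid 0.62 [364. 351.] [619.9 212.7 426.7 166.6 -86.9] [613.1 191.7]
```

View pics/w1.png

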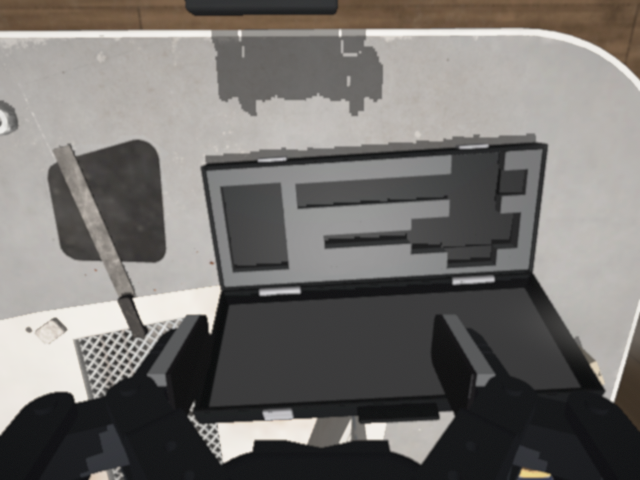

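The wrist view is rotated, with the robot side at the top. The case insert spans (205–545, 145–285): block pocket at (257,225), scraper slot at (375,190), driver recess at (460,235) and scoop at (475,200). The scraper runs from its tip at (65,150) to its black handle at (135,320).

```bash
cat > seg.py <<'E'
from h import *
im=cv2.imread("pics/w1.png"); 
s=dict(tcp_pos=np.array([468.801,138.451,402.151]),tcp_rot=ctrl.observe()["tcp_rot"]); c=cam("wrist",s)
g=cv2.cvtColor(im,cv2.COLOR_BGR2GRAY)
for (u,v) in [(213,220),(217,220),(240,178),(257,225),(375,190),(370,240),(475,175),(475,235),(350,220),(300,290),(255,160)]: print((u,v),g[v,u],end=" ")
roi=np.zeros_like(g); roi[140:300,195:555]=1
m=((g>88)&(roi>0)).astype(np.uint8)
n,l,st,_=cv2.connectedComponentsWithStats(m)
k=l[220,350]; print("comp",st[k])
M=(l==k).astype(np.uint8)
cs,hi=cv2.findContours(M,cv2.RETR_CCOMP,cv2.CHAIN_APPROX_NONE)
for q in cs:
    if cv2.contourArea(q)<60: continue
    a=cv2.approxPolyDP(q,2.5,True)[:,0]
    print(cv2.contourArea(q)); print(np.c_[a,pix2w(c,a,20)[:,:2].round(1)].tolist())
cv2.imwrite("pics/crop1.png",cv2.resize(im[130:310,190:560],None,fx=2.15,fy=2.15,interpolation=cv2.INTER_CUBIC))
E
python3 seg.py
```

```text
(213, 220) 71 (217, 220) 133 (240, 178) 135 (257, 225) 73 (375, 190) 81 (370, 240) 34 (475, 175) 62 (475, 235) 64 (350, 220) 153 (300, 290) 120 (255, 160) 59 comp [  207   150   335   137 19842]
23929.5
[[541.0, 150.0, 422.7, 334.1], [506.0, 152.0, 424.3, 303.4], [504.0, 169.0, 439.3, 303.8], [526.0, 168.0, 438.5, 323.5], [527.0, 184.0, 453.0, 326.8], [524.0, 195.0, 463.2, 325.7], [502.0, 197.0, 465.0, 305.8], [501.0, 213.0, 480.2, 307.0], [521.0, 213.0, 480.3, 325.7], [518.0, 246.0, 513.0, 328.1], [498.0, 249.0, 516.0, 309.4], [494.0, 266.0, 533.7, 308.0], [447.0, 268.0, 535.6, 262.3], [447.0, 252.0, 518.9, 260.6], [412.0, 254.0, 520.9, 226.9], [410.0, 243.0, 509.6, 224.2], [324.0, 247.0, 513.4, 141.9], [325.0, 236.0, 502.3, 142.8], [411.0, 229.0, 495.6, 224.2], [412.0, 219.0, 485.8, 224.4], [449.0, 215.0, 482.0, 258.7], [448.0, 199.0, 466.7, 256.2], [297.0, 207.0, 473.9, 116.8], [297.0, 184.0, 452.4, 117.3], [449.0, 174.0, 443.7, 254.8], [450.0, 155.0, 426.8, 253.9], [207.0, 171.0, 440.3, 36.5], [224.0, 285.0, 553.3, 42.5], [527.0, 268.0, 535.9, 340.6]]
5083.0
[[279.0, 183.0, 451.4, 100.9], [289.0, 267.0, 534.1, 107.6], [233.0, 272.0, 539.2, 52.5], [220.0, 187.0, 454.9, 46.9]]
```

View pics/crop1.png

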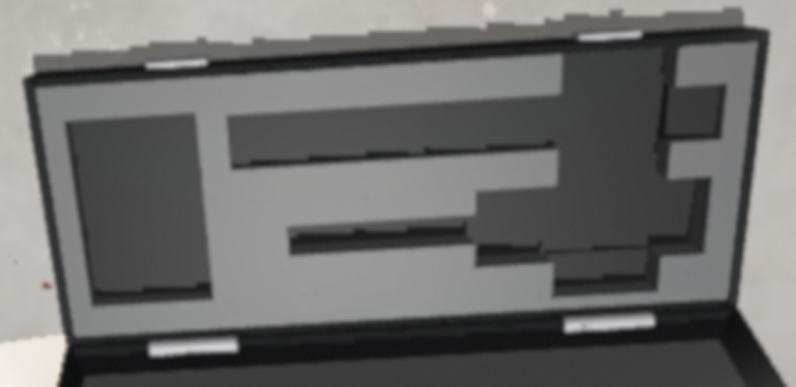

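Crop: the insert, block pocket, slot, groove, handle recess and scoop corners are all clear. I'll fit the case model and move to view the other objects.

```bash
cat > fit.py <<'E'
from h import *
from scipy.optimize import least_squares
# (world xy, case-x spec, case-y spec); params: x,y,a, sx,sy, dx,dy, bx,by
O=[((424.3,303.4),-57,118),((426.8,253.9),-57,70),((533.7,308),52,118),((535.6,262.3),52,70)]
S=[((438.5,323.5),-12,105.25),((463.2,325.7),12,105.25),((473.9,116.8),12,-105.25),((452.4,117.3),-12,-105.25)]
D=[((480.3,325.7),-18,47.5),((513,328.1),18,47.5),((520.9,226.9),18,-55),((485.8,224.4),-18,-55)]
B=[((451.4,100.9),-43,28),((534.1,107.6),43,28),((539.2,52.5),43,-28),((454.9,46.9),-43,-28)]
E=[((422.7,334.1),149),((535.9,340.6),149),((440.3,36.5),-149),((553.3,42.5),-149)]
def T(p,x,y): c,s=np.cos(p[2]),np.sin(p[2]); return np.array([p[0]+c*x-s*y,p[1]+s*x+c*y])
def f(p):
    r=[]
    for L,o in((O,(0,0)),(S,p[3:5]),(D,p[5:7]),(B,p[7:9])):
        for w,x,y in L: r+=list(T(p,x+o[0],y+o[1])-w)
    c,s=np.cos(p[2]),np.sin(p[2])
    for w,y in E: r.append(-s*(w[0]-p[0])+c*(w[1]-p[1])-y)
    return r
q=least_squares(f,[490,190,.06,-33,31,20,60,0,-110],loss="soft_l1"); p=q.x
print("case",p[:2].round(1),np.degrees(p[2]).round(2),"slot",p[3:5].round(1),"drv",p[5:7].round(1),"blk",p[7:].round(1),"rms",np.sqrt(np.mean(np.array(f(p))**2)))
for n,o in(("slot",p[3:5]),("drv",p[5:7]),("blk",p[7:9])): print(n,T(p,*o).round(1))
np.save("case.npy",p)
# hood triangulation
ct,cs=cam("top"),cam("scene")
for a,b in(((303,143),(327,108)),((515,145),(468,135))):
    o1,o2=ct[2],cs[2]; d1=pix2w(ct,a,0)[0]-o1; d2=pix2w(cs,b,0)[0]-o2
    t=np.linalg.lstsq(np.c_[d1,-d2],o2-o1,rcond=None)[0]; print("hood",(o1+t[0]*d1).round(),(o2+t[1]*d2).round())
# plate edge check at z=0: wrist line vs top
s=dict(tcp_pos=np.array([468.801,138.451,402.151]),tcp_rot=ctrl.observe()["tcp_rot"])
print("edge wrist",pix2w(cam("wrist",s),[(0,318),(60,309),(220,288)],0)[:,:2].round(1).tolist())
g=cv2.cvtColor(cv2.imread("pics/top0.png"),cv2.COLOR_BGR2GRAY).astype(int)
for u in(322,335,380,400):
    v=215+np.argmin(np.diff(g[215:238,u])); print("edge top",u,v,pix2w(ct,(u,v+.5),0)[0,:2].round(1),np.diff(g[215:238,u]).min())
E
python3 fit.py; python3 -c "
from h import *
plan([[450,-225,400,180]])"
```

```text
case [488.2 188.4] 3.45 slot [-29.1  34. ] drv [17.2 90.8] blk [   0.2 -111.5] rms 0.9856170176398433
slot [457.1 220.6]
drv [500. 280.]
blk [495.1  77.1]
hood [665.  42. 352.] [667.  38. 353.]
hood [ 651. -378.  375.] [ 639. -342.  354.]
edge wrist [[601.3, -208.8], [590.5, -141.5], [566.2, 32.5]]
edge top 322 229 [564.    5.6] -22
edge top 335 227 [569.7 -29.9] -29
edge top 380 220 [ 589.8 -153.4] -26
edge top 400 216 [ 601.2 -208.4] -27
from [468.6 139.1 402.3] 179.8 tilt 0.01
wp [450, -225, 400, 180] 8 rows:
   [0.044, -0.91, 0.006] -0.004
   [0.044, -0.91, 0.006] -0.004
   [0.044, -0.91, 0.006] -0.004
   [0.045, -0.91, 0.006] -0.004
   [0.045, -0.91, 0.006] -0.004
   [0.045, -0.91, 0.006] -0.004
   [0.046, -0.91, 0.006] -0.004
   [0.046, -0.91, 0.006] -0.004
```

step_arm([
  {"dp": [0.05, -0.9, 0], "rot": [0, 0, 0], "gripper": 1},
  {"dp": [0.05, -0.9, 0], "rot": [0, 0, 0], "gripper": 1},
  {"dp": [0.05, -0.9, 0], "rot": [0, 0, 0], "gripper": 1},
  {"dp": [0.05, -0.9, 0], "rot": [0, 0, 0], "gripper": 1},
  {"dp": [0.05, -0.9, 0], "rot": [0, 0, 0], "gripper": 1},
  {"dp": [0.05, -0.9, 0], "rot": [0, 0, 0], "gripper": 1},
  {"dp": [0.05, -0.9, 0], "rot": [0, 0, 0], "gripper": 1},
  {"dp": [0.05, -0.9, 0], "rot": [0, 0, 0], "gripper": 1},
  {"dp": [0, 0, 0], "rot": [0, 0, 0], "gripper": 1},
  {"dp": [0, 0, 0], "rot": [0, 0, 0], "gripper": 1},
])

```text
time_s: 4.05
tcp_pos: [447.6, -220.8, 402.1]
tcp_rot: [-0.006, -3.141, -0.001]
contact_force: [-0.3, 0.9, -0.1]
gripper_width: 85.4
gripper_force: 0.0
```

```bash
python3 - <<'E'
from h import *
s=ctrl.observe(); im=ctrl.snapshot("wrist"); cv2.imwrite("pics/w2.png",im); c=cam("wrist",s)
print(theta(s)[0],s["tcp_pos"],s["qpos"].round(2))
for n,zs in dict(scraper=(0,3),screwdriver=(13,),block=(0,22)).items():
    for d in ctrl.cut_out("wrist",n)[:1]:
        np.save(f"reg_{n}.npy",d["region"])
        for z in zs: print(n,round(d["conf"],2),np.round(d["point"]),z,*rect(c,d["region"],z))
E
```

```text
179.78651675223844 [ 447.58946985 -220.84194241  402.08766516] [-0.59  0.32  1.86  0.    0.96 -2.16]
scraper 0.72 [457. 243.] 0 [508.8 -80.8 184.1  19.5  13.4] [499.6 -82.9]
scraper 0.72 [457. 243.] 3 [507.6 -81.9 182.6  19.4  13.4] [498.5 -84. ]
screwdriver 0.7 [305. 217.] 13 [ 501.8 -236.7  177.5   28.8   -4.6] [ 469.2 -234.5]
block 0.74 [169. 254.] 0 [ 506.  -376.    94.3   58.1  -76.5] [ 505.3 -375.6]
block 0.74 [169. 254.] 22 [ 497.6 -366.8   88.7   54.6  -76.5] [ 497.  -366.3]
```

View pics/w2.png

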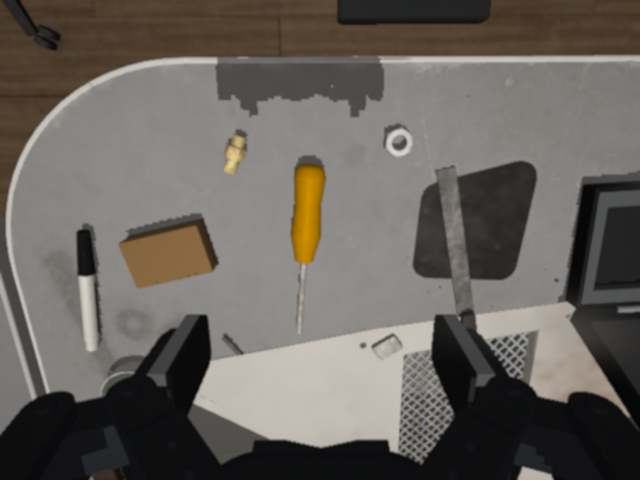

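View: the screwdriver handle is at (308,210) with its tip at (299,330). The block is at (168,252). The scraper blade runs from (445,170) to (465,310), and its handle is hidden behind a finger. Nothing else is near the grasps.

```bash
python3 - <<'E'
from h import *
p=np.load("case.npy")
def W(x,y,z): c,s=np.cos(p[2]),np.sin(p[2]); return [p[0]+c*x-s*y,p[1]+s*x+c*y,z]
s=dict(tcp_pos=np.array([468.801,138.451,402.151]),tcp_rot=ctrl.observe()["tcp_rot"])
for t in(1.4,1.57,1.7,1.8,1.9,2.0):
    P=[W(60.5-125*np.cos(t),y,22+125*np.sin(t)) for y in(-155,155)]
    print(t,w2pix(cam("wrist",s),P).round().tolist(),w2pix(cam("top"),P).round().tolist(),w2pix(cam("scene"),P).round().tolist(),P[0][0]-W(60.5,-155,0)[0])
print(ctrl.tcp_to_tips)
plan([[500,-80,300,13],[582,-64,200,13],[582,-64,173.5,13]])
E
```

```text
1.4 [[169.0, 343.0], [635.0, 317.0]] [[309.0, 227.0], [181.0, 234.0]] [[304.0, 197.0], [208.0, 176.0]] -21.207467200740666
1.57 [[173.0, 371.0], [631.0, 346.0]] [[308.0, 219.0], [181.0, 226.0]] [[307.0, 193.0], [212.0, 173.0]] -0.09936080768773081
1.7 [[178.0, 389.0], [625.0, 366.0]] [[308.0, 212.0], [181.0, 219.0]] [[310.0, 191.0], [215.0, 171.0]] 16.076433010185497
1.8 [[182.0, 401.0], [619.0, 378.0]] [[308.0, 208.0], [181.0, 215.0]] [[312.0, 190.0], [218.0, 170.0]] 28.348896668641828
1.9 [[187.0, 411.0], [613.0, 389.0]] [[308.0, 203.0], [182.0, 210.0]] [[314.0, 190.0], [220.0, 170.0]] 40.33810752248439
2.0 [[191.0, 419.0], [606.0, 398.0]] [[308.0, 199.0], [182.0, 206.0]] [[315.0, 189.0], [222.0, 170.0]] 51.924273339967954
173.4
from [ 447.8 -220.6  402.3] 179.9 tilt 0.01
wp [500, -80, 300, 13] 34 rows:
   [-0.031, 0.083, 0.06] 0.981
   [-0.023, 0.085, 0.06] 0.981
   [-0.016, 0.087, 0.06] 0.981
   [-0.008, 0.088, 0.06] 0.981
   [-0.001, 0.088, 0.06] 0.981
   [0.007, 0.088, 0.06] 0.981
   [0.014, 0.087, 0.06] 0.981
   [0.022, 0.086, 0.06] 0.981
   [0.029, 0.083, 0.06] 0.981
   [0.03
[... 223 characters left out ...]
6] 0.981
   [0.079, 0.04, 0.06] 0.981
   [0.082, 0.033, 0.06] 0.981
   [0.084, 0.026, 0.06] 0.981
   [0.086, 0.018, 0.06] 0.981
   [0.088, 0.011, 0.06] 0.981
   [0.088, 0.004, 0.06] 0.981
   [0.088, -0.004, 0.06] 0.981
   [0.087, -0.012, 0.06] 0.981
   [0.086, -0.019, 0.06] 0.981
   [0.084, -0.026, 0.06] 0.981
   [0.082, -0.033, 0.06] 0.981
   [0.078, -0.04, 0.06] 0.981
   [0.075, -0.047, 0.06] 0.981
   [0.07, -0.053, 0.06] 0.981
   [0.066, -0.059, 0.06] 0.981
   [0.06, -0.064, 0.06] 0.981
   [0.055, -0.069, 0.06] 0.981
wp [582, -64, 200, 13] 3 rows:
   [0.557, 0.019, 0.667] 0.0
   [0.557, 0.019, 0.667] 0.0
   [0.557, 0.019, 0.667] 0.0
wp [582, -64, 173.5, 13] 1 rows:
   [0.0, 0.0, 0.53] 0.0
```

step_arm([
  {"dp": [0, 0, 0.06], "rot": [0, 0, 1], "gripper": 1},
  {"dp": [0, 0, 0.06], "rot": [0, 0, 1], "gripper": 1},
  {"dp": [0, 0, 0.06], "rot": [0, 0, 1], "gripper": 1},
  {"dp": [0, 0, 0.06], "rot": [0, 0, 1], "gripper": 1},
  {"dp": [0, 0, 0.06], "rot": [0, 0, 1], "gripper": 1},
  {"dp": [0, 0, 0.06], "rot": [0, 0, 1], "gripper": 1},
  {"dp": [0, 0, 0.06], "rot": [0, 0, 1], "gripper": 1},
  {"dp": [0, 0, 0.06], "rot": [0, 0, 1], "gripper": 1},
  {"dp": [0, 0, 0.06], "rot": [0, 0, 1], "gripper": 1},
  {"dp": [0, 0, 0.06], "rot": [0, 0, 1], "gripper": 1},
])

```text
time_s: 5.5
tcp_pos: [447.7, -220.9, 372.2]
tcp_rot: [1.336, 2.843, 0.0]
contact_force: [-0.1, 0.5, 0.6]
gripper_width: 85.5
gripper_force: 0.0
```

step_arm([
  {"dp": [0, 0, 0.06], "rot": [0, 0, 1], "gripper": 1},
  {"dp": [0, 0, 0.06], "rot": [0, 0, 1], "gripper": 1},
  {"dp": [0, 0, 0.06], "rot": [0, 0, 1], "gripper": 1},
  {"dp": [0, 0, 0.06], "rot": [0, 0, 1], "gripper": 1},
  {"dp": [0, 0, 0.06], "rot": [0, 0, 1], "gripper": 1},
  {"dp": [0, 0, 0.06], "rot": [0, 0, 1], "gripper": 1},
  {"dp": [0, 0, 0.06], "rot": [0, 0, 1], "gripper": 1},
  {"dp": [0, 0, 0.06], "rot": [0, 0, 1], "gripper": 1},
  {"dp": [0, 0, 0.06], "rot": [0, 0, 1], "gripper": 1},
  {"dp": [0, 0, 0.06], "rot": [0, 0, 1], "gripper": 1},
])

```text
time_s: 6.75
tcp_pos: [447.8, -220.9, 342.2]
tcp_rot: [2.412, 2.012, 0.0]
contact_force: [-0.3, -0.9, 0.7]
gripper_width: 85.2
gripper_force: 0.0
```

step_arm([
  {"dp": [0, 0, 0.06], "rot": [0, 0, 1], "gripper": 1},
  {"dp": [0, 0, 0.06], "rot": [0, 0, 1], "gripper": 1},
  {"dp": [0, 0, 0.06], "rot": [0, 0, 1], "gripper": 1},
  {"dp": [0, 0, 0.06], "rot": [0, 0, 1], "gripper": 1},
  {"dp": [0, 0, 0.06], "rot": [0, 0, 1], "gripper": 1},
  {"dp": [0, 0, 0.06], "rot": [0, 0, 1], "gripper": 1},
  {"dp": [0, 0, 0.06], "rot": [0, 0, 1], "gripper": 1},
  {"dp": [0, 0, 0.06], "rot": [0, 0, 1], "gripper": 1},
  {"dp": [0, 0, 0.06], "rot": [0, 0, 1], "gripper": 1},
  {"dp": [0, 0, 0.06], "rot": [0, 0, 1], "gripper": 1},
])

```text
time_s: 8.0
tcp_pos: [447.8, -220.9, 312.2]
tcp_rot: [3.037, 0.804, 0.0]
contact_force: [0.3, 0.2, -0.8]
gripper_width: 85.4
gripper_force: 0.0
```

step_arm([
  {"dp": [0, 0, 0.06], "rot": [0, 0, 1], "gripper": 0.7},
  {"dp": [0, 0, 0.06], "rot": [0, 0, 1], "gripper": 0.7},
  {"dp": [0, 0, 0.06], "rot": [0, 0, 1], "gripper": 0.6},
  {"dp": [0, 0, 0.06], "rot": [0, 0, 0.38], "gripper": 0.6},
  {"dp": [0.66, -0.49, 0.4], "rot": [0, 0, 0], "gripper": 0.6},
  {"dp": [0.66, -0.49, 0.4], "rot": [0, 0, 0], "gripper": 0.6},
  {"dp": [0.66, -0.49, 0.4], "rot": [0, 0, 0], "gripper": 0.6},
  {"dp": [0.66, -0.49, 0.4], "rot": [0, 0, 0], "gripper": 0.6},
  {"dp": [0.66, -0.49, 0.2], "rot": [0, 0, 0], "gripper": 0.6},
  {"dp": [0, 0, 0], "rot": [0, 0, 0], "gripper": 0.6},
])

```text
time_s: 9.25
tcp_pos: [582.2, -63.0, 209.2]
tcp_rot: [-3.121, -0.359, 0.001]
contact_force: [0.3, 0.4, 0.7]
gripper_width: 51.6
gripper_force: 0.0
```

```bash
python3 - <<'E'
from h import *
s=ctrl.observe(); im=ctrl.snapshot("wrist"); cv2.imwrite("pics/w3.png",im); c=cam("wrist",s)
for d in ctrl.cut_out("wrist","scraper")[:2]:
    print(round(d["conf"],2),np.round(d["point"]),*rect(c,d["region"],6),*rect(c,d["region"],3))
print(s["qpos"].round(2)); plan([[582,-64,173.5,13]])
E
```

```text
0.88 [324. 326.] [552.1 -70.7 139.   18.2  13.8] [558.4 -69.4] [550.2 -71.2 141.4  18.5  13.8] [556.6 -69.8]
[-0.22  0.69  1.82  0.    0.63  1.12]
from [581.  -64.9 210. ] 13.0 tilt 0.03
wp [582, -64, 173.5, 13] 1 rows:
   [0.023, -0.013, 0.73] -0.004
```

View pics/w3.png

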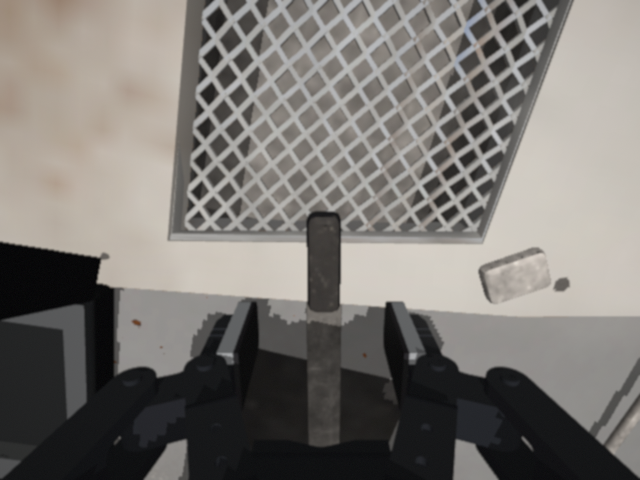

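The handle lies between the open fingers, from its end at (323,212) to the junction at (323,310), and it is centred. Descend and grip.

step_arm([
  {"dp": [0.02, -0.02, 0.4], "rot": [0, 0, -0.1], "gripper": 0.6},
  {"dp": [0, 0, 0.31], "rot": [0, 0, 0], "gripper": 0.6},
  {"dp": [0, 0, 0], "rot": [0, 0, 0], "gripper": 0},
  {"dp": [0, 0, 0], "rot": [0, 0, 0], "gripper": 0},
  {"dp": [0, 0, 0], "rot": [0, 0, 0], "gripper": 0},
  {"dp": [0, 0, 0], "rot": [0, 0, 0], "gripper": 0},
  {"dp": [0, 0, 0], "rot": [0, 0, 0], "gripper": 0},
  {"dp": [0, 0, 0], "rot": [0, 0, 0], "gripper": 0},
], grip_force=60)

```text
time_s: 10.35
tcp_pos: [582.0, -64.3, 175.2]
tcp_rot: [3.12, 0.366, 0.001]
contact_force: [-0.9, -1.4, 6.3]
gripper_width: 14.2
gripper_force: 61.0
```

```bash
python3 - <<'E'
from h import *
s=ctrl.observe(); print(s["gripper_width"],s["gripper_force"],s["contact_force"])
p=np.load("case.npy"); c,q=np.cos(p[2]),np.sin(p[2])
W=lambda x,y:(p[0]+c*x-q*y,p[1]+q*x+c*y)
g=W(p[3],p[4]+65); print("slot grip",g)
plan([[520,-40,280,13.5],[440,100,280,60],[g[0],g[1],260,93.45],[g[0],g[1],210,93.45],[g[0],g[1],190,93.45]])
E
```

```text
14.20362432357276 61.02996423840523 [-0.93958807 -1.4410473   6.30278301]
slot grip (np.float64(453.1847941127661), np.float64(285.49423155187367))
from [582.  -64.3 175.2] 13.4 tilt 0.05
wp [520, -40, 280, 13.5] 3 rows:
   [-0.365, -0.253, -0.698] -0.008
   [-0.365, -0.253, -0.698] -0.008
   [-0.364, -0.254, -0.698] -0.008
wp [440, 100, 280, 60] 10 rows:
   [-0.09, -0.31, -0.0] -0.93
   [-0.065, -0.316, -0.0] -0.93
   [-0.039, -0.32, -0.0] -0.93
   [-0.013, -0.322, -0.0] -0.93
   [0.013, -0.322, -0.0] -0.93
   [0.039, -0.32, -0.0] -0.93
   [0.065, -0.316, -0.0] -0.93
   [0.091, -0.31, -0.0] -0.93
   [0.115, -0.301, -0.0] -0.93
   [0.139, -0.291, -0.0] -0.93
wp [np.float64(453.1847941127661), np.float64(285.49423155187367), 260, 93.45] 7 rows:
   [0.478, -0.232, 0.057] -0.956
   [0.496, -0.192, 0.057] -0.956
   [0.51, -0.15, 0.057] -0.956
   [0.52, -0.107, 0.057] -0.956
   [0.528, -0.063, 0.057] -0.956
   [0.531, -0.019, 0.057] -0.956
   [0.531, 0.025, 0.057] -0.956
wp [np.float64(453.1847941127661), np.float64(285.49423155187367), 210, 93.45] 2 rows:
   [0.0, 0.0, 0.5] -0.0
   [0.0, 0.0, 0.5] -0.0
wp [np.float64(453.1847941127661), np.float64(285.49423155187367), 190, 93.45] 1 rows:
   [0.0, 0.0, 0.4] -0.0
```

step_arm([
  {"dp": [0, 0, -0.6], "rot": [0, 0, 0], "gripper": 0},
  {"dp": [-0.36, -0.25, -0.7], "rot": [0, 0, 0], "gripper": 0},
  {"dp": [-0.36, -0.25, -0.7], "rot": [0, 0, 0], "gripper": 0},
  {"dp": [-0.36, -0.25, 0], "rot": [0, 0, 0], "gripper": 0},
  {"dp": [-0.09, -0.31, 0], "rot": [0, 0, -0.93], "gripper": 0},
  {"dp": [-0.06, -0.32, 0], "rot": [0, 0, -0.93], "gripper": 0},
  {"dp": [-0.04, -0.32, 0], "rot": [0, 0, -0.93], "gripper": 0},
  {"dp": [-0.01, -0.32, 0], "rot": [0, 0, -0.93], "gripper": 0},
  {"dp": [0.01, -0.32, 0], "rot": [0, 0, -0.93], "gripper": 0},
  {"dp": [0.04, -0.32, 0], "rot": [0, 0, -0.93], "gripper": 0},
])

```text
time_s: 11.6
tcp_pos: [472.8, 44.5, 274.7]
tcp_rot: [-2.938, -1.111, -0.0]
contact_force: [0.3, -0.4, -1.4]
gripper_width: 14.1
gripper_force: 60.1
```

step_arm([
  {"dp": [0.06, -0.32, 0], "rot": [0, 0, -0.93], "gripper": 0},
  {"dp": [0.09, -0.31, 0], "rot": [0, 0, -0.93], "gripper": 0},
  {"dp": [0.12, -0.3, 0], "rot": [0, 0, -0.93], "gripper": 0},
  {"dp": [0.14, -0.29, 0], "rot": [0, 0, -0.93], "gripper": 0},
  {"dp": [0.48, -0.23, 0.06], "rot": [0, 0, -0.95], "gripper": 0},
  {"dp": [0.5, -0.19, 0.06], "rot": [0, 0, -0.95], "gripper": 0},
  {"dp": [0.51, -0.15, 0.06], "rot": [0, 0, -0.95], "gripper": 0},
  {"dp": [0.52, -0.11, 0.06], "rot": [0, 0, -0.95], "gripper": 0},
  {"dp": [0.53, -0.06, 0.06], "rot": [0, 0, -0.95], "gripper": 0},
  {"dp": [0.53, -0.02, 0.06], "rot": [0, 0, -0.95], "gripper": 0},
])

```text
time_s: 12.85
tcp_pos: [453.3, 260.4, 256.6]
tcp_rot: [-2.25, -2.193, -0.0]
contact_force: [0.1, 0.0, -0.6]
gripper_width: 14.2
gripper_force: 60.1
```

step_arm([
  {"dp": [0.53, 0.02, 0], "rot": [0, 0, -0.95], "gripper": 0},
  {"dp": [0, 0, 0], "rot": [0, 0, 0], "gripper": 0},
  {"dp": [0, 0, 0], "rot": [0, 0, 0], "gripper": 0},
])

```text
time_s: 13.22
tcp_pos: [454.8, 285.5, 256.6]
tcp_rot: [-2.161, -2.28, 0.001]
contact_force: [0.3, -0.6, -1.1]
gripper_width: 13.8
gripper_force: 60.1
```

```bash
python3 - <<'E'
from h import *
s=ctrl.observe(); im=ctrl.snapshot("wrist"); cv2.imwrite("pics/w4.png",im); ctrl.snapshot("top"); ctrl.snapshot("scene")
print(s["gripper_width"],s["qpos"].round(2),s["tcp_pos"].round(1))
for cn in("wrist","top","scene"):
    c=cam(cn,s); z=s["tcp_pos"][2]-172
    for d in ctrl.cut_out(cn,"scraper")[:1]: print(cn,round(d["conf"],2),np.round(d["point"]),*rect(c,d["region"],z))
plan([[453.2,285.5,210,93.45]])
E
```

```text
13.830830717819637 [0.44 0.57 1.92 0.   0.66 0.38] [454.8 285.5 256.6]
wrist 0.95 [322. 333.] [455.9 271.5 104.8  17.9 -87.4] [455.5 275.6]
top 0.64 [245. 260.] [458.5 191.1 141.4  18.1 -87.7] [458.7 195.3]
scene 0.68 [237. 214.] [458.4 225.8 210.8  20.8 -88.7] [458.5 204.3]
from [455.2 285.4 256.8] 93.1 tilt 0.01
wp [453.2, 285.5, 210, 93.45] 1 rows:
   [0.004, -0.039, 0.936] -0.077
```

View pics/w4.png

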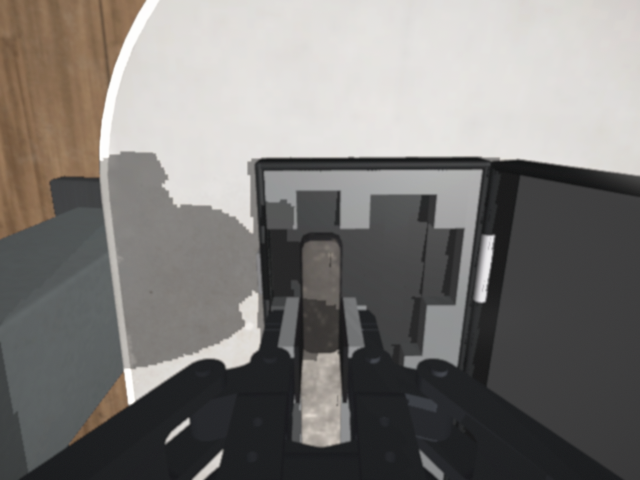

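The handle end is at (322,233), top face. The slot stub below spans columns 297–338 with its end at row 192. I'll compute both in world coordinates.

```bash
python3 - <<'E'
from h import *
s=ctrl.observe(); c=cam("wrist",s); p=np.load("case.npy")
C=lambda w:np.array([[np.cos(p[2]),np.sin(p[2])],[-np.sin(p[2]),np.cos(p[2])]])@(w[:2]-p[:2])
for n,uv,z in(("handle end L",(302,240),94.5),("end R",(341,240),94.5),("end mid",(322,233),94.5),("stub L",(297,192),20),("stub R",(339,192),20),("insert L",(264,170),20),("insert R",(484,170),20),("drv R corner",(434,195),20),("drv L",(370,195),20)):
    w=pix2w(c,uv,z)[0]; print(n,w.round(1),"case",C(w).round(1))
g=cv2.cvtColor(cv2.imread("pics/w4.png"),cv2.COLOR_BGR2GRAY).astype(int)
print(g[215,285:350]); print(g[182:200,318], g[182:200,400]); print(g[300,296:350])
E
```

```text
handle end L [446.8 323.1  94.5] case [-33.3 137. ]
end R [460.7 323.8  94.5] case [-19.4 136.9]
end mid [453.8 326.1  94.5] case [-26.1 139.5]
stub L [440.6 324.6  20. ] case [-39.4 138.8]
stub R [463.1 325.8  20. ] case [-16.8 138.6]
insert L [422.8 335.4  20. ] case [-56.5 150.7]
insert R [538.6 341.6  20. ] case [ 59.5 149.9]
drv R corner [514.3 326.9  20. ] case [ 34.3 136.7]
drv L [479.9 325.   20. ] case [-1.000e-01  1.369e+02]
[ 86  87  87  87  87  86  86  88 106 133 142 124  93  73  70  71  72  72
  72  72  71  72  72  71  72  72  73  72  73  72  72  73  74  73  74  73
  74  74  74  74  74  74  74  74  73  75  75  75  75  71  56  44  39  45
  75 118 147 156 157 158 157 157 158 158 158]
[158 158 158 158 158 157 158 149 123  93  77  74  75  75  75  76  75  76] [171 171 170 170 170 169 170 169 169 169 169 157 129  98  86  86  87  87]
[114 111  95  65  39  30  38  49  56  57  58  61  62  63  64  64  63  64
  64  63  66  71  75  76  78  77  77  78  78  83  92  97  99  99 100 101
 102 102 102 101 101 100  91  68  46  37  55  85 107 114 115 116 117 117]
```

step_arm([
  {"dp": [-0.02, -0.04, 0.5], "rot": [0, 0, -0.15], "gripper": 0},
  {"dp": [0, 0, 0.44], "rot": [0, 0, 0], "gripper": 0},
  {"dp": [0, 0, 0], "rot": [0, 0, 0], "gripper": 0},
  {"dp": [0, 0, 0.15], "rot": [0, 0, 0], "gripper": 0},
  {"dp": [0, 0, 0.15], "rot": [0, 0, 0], "gripper": 0},
  {"dp": [0, 0, 0], "rot": [0, 0, 0], "gripper": 0},
])

```text
time_s: 14.28
tcp_pos: [453.1, 284.7, 194.5]
tcp_rot: [-2.145, -2.295, 0.001]
contact_force: [0.0, -0.3, -1.3]
gripper_width: 14.4
gripper_force: 60.1
```

```bash
python3 - <<'E'
from h import *
for n in("scene","top"):
    im=ctrl.snapshot(n)
    if n=="scene": a=cv2.resize(im[165:265,180:320],(700,500),interpolation=2)
    else: a=cv2.resize(im[190:290,180:320],(700,500),interpolation=2)
    cv2.imwrite(f"pics/{n}5.png",a)
s=ctrl.observe();print(s["tcp_pos"].round(1),s["contact_force"].round(1),theta(s)[0])
c=cam("scene")
for d in ctrl.cut_out("scene","scraper")[:1]: print(d["conf"],*rect(c,d["region"],18))
E
```

```text
[453.2 284.8 194.9] [-0.4 -0.2 -0.7] 93.872005078546
0.82 [461.3 228.7 210.5  26.4 -89.5] [462.8 217.2]
```

View pics/scene5.png

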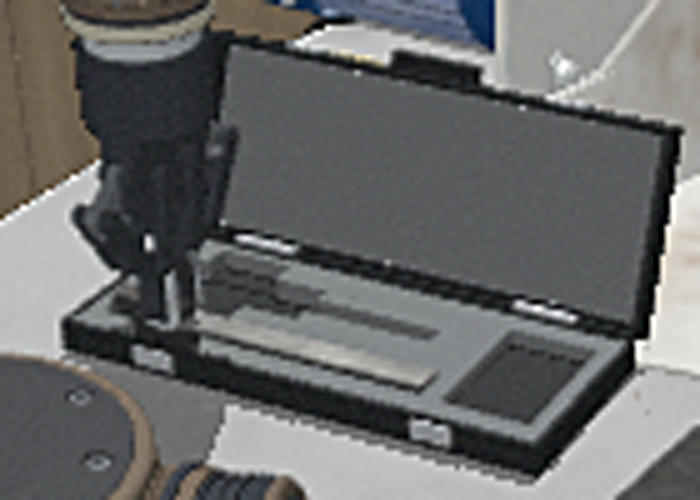

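The scraper blade lies along the slot, just above or in it. Continue down gently.

step_arm([
  {"dp": [0, 0, 0.06], "rot": [0, 0, 0], "gripper": 0},
  {"dp": [0, 0, 0.05], "rot": [0, 0, 0], "gripper": 0},
  {"dp": [0, 0, 0], "rot": [0, 0, 0], "gripper": 0},
])

```text
time_s: 14.8
tcp_pos: [453.1, 284.8, 189.0]
tcp_rot: [-2.145, -2.295, 0.0]
contact_force: [0.3, -0.0, -0.8]
gripper_width: 14.1
gripper_force: 60.1
```

```bash
python3 - <<'E'
from h import *
im=ctrl.snapshot("wrist"); cv2.imwrite("pics/w5.png",im)
s=ctrl.observe();print(s["tcp_pos"].round(1),s["contact_force"].round(1),s["torque"].round(2),s["gripper_width"])
c=cam("wrist",s); p=np.load("case.npy")
for d in ctrl.cut_out("wrist","scraper")[:1]: print(d["conf"],*rect(c,d["region"],26))
g=cv2.cvtColor(im,cv2.COLOR_BGR2GRAY).astype(int)
for v in range(110,200,6): print(v,g[v,260:380:4])
E
```

```text
[453.1 284.8 189.1] [-0.6  0.2 -0.3] [-0.01  0.03  0.03] 14.188698562551473
0.86 [454.1 276.5  98.3  16.7 -86.6] [453.5 280.7]
110 [219 216 217 217 217 218 217 216 217 217 217 216 216 215 215 217 217 219
 219 219 219 219 219 219 219 220 219 219 219 219]
116 [219 217 217 218 219 218 218 219 218 218 218 217 218 216 215 217 217 217
 217 219 219 219 219 219 219 220 221 219 219 217]
122 [219 219 219 219 219 219 219 220 220 219 219 219 218 218 217 217 218 219
 219 219 219 219 219 219 220 221 221 220 219 218]
128 [219 219 219 219 220 219 220 221 221 220 220 219 219 218 218 219 219 219
 219 220 220 220 220 220 220 220 220 220 219 220]
134 [220 220 219 220 220 220 220 220 220 220 220 220 219 219 220 220 220 219
 219 220 220 221 221 221 221 220 221 221 221 221]
140 [219 219 219 218 219 219 219 219 220 220 220 220 220 220 220 220 220 220
 221 221 221 221 221 221 220 220 219 220 220 220]
146 [218 217 218 218 218 219 220 220 220 221 221 221 221 221 221 220 220 220
 221 221 221 220 220 220 220 220 220 220 221 220]
152 [218 218 218 218 218 218 220 220 220 221 221 221 221 221 221 221 221 221
 220 220 220 220 220 220 220 220 220 220 220 220]
158 [218 218 218 218 218 218 219 219 220 220 221 220 220 220 220 220 220 220
 220 220 220 220 220 220 220 220 220 221 220 220]
164 [218 218 218 218 218 218 218 218 219 220 220 220 220 220 220 220 220 220
 220 220 220 219 219 220 220 220 220 220 220 220]
170 [217 217 217 218 218 218 218 219 218 220 220 219 219 219 219 220 220 220
 220 220 219 220 219 220 220 220 220 220 220 219]
176 [ 86  86  87  87  87 103  80  63  87  87  88  88 123 124 125 126 126 126
 126 142 151 151 151 151 150 151 143 109 109 133]
182 [23 23 24 24 25 24 24 22 23 23 22 23 23 22 23 23 24 23 22 23 22 23 24 23
 23 23 23 24 24 24]
188 [52 51 52 52 52 53 53 52 52 53 53 53 53 52 52 53 53 53 52 54 53 53 53 53
 53 53 54 53 53 52]
194 [40 39 39 41 40 39 40 40 39 40 40 41 41 40 40 40 40 42 41 41 41 42 41 42
 42 42 42 43 42 42]
```

step_arm([
  {"dp": [0, 0, 0.03], "rot": [0, 0, 0], "gripper": 0},
  {"dp": [0, 0, 0], "rot": [0, 0, 0], "gripper": 0.28},
  {"dp": [0, 0, 0], "rot": [0, 0, 0], "gripper": 0.28},
  {"dp": [0, 0, -0.4], "rot": [0, 0, 0], "gripper": 0.28},
  {"dp": [0, 0, -1], "rot": [0, 0, 0], "gripper": 0.28},
  {"dp": [-0.5, 0, -1], "rot": [0, 0, 0], "gripper": 0.5},
  {"dp": [-1, 0, -1], "rot": [0, 0, 0], "gripper": 0.8},
  {"dp": [-0.5, 0, -0.5], "rot": [0, 0, 0], "gripper": 0.8},
  {"dp": [0, 0, 0], "rot": [0, 0, 0], "gripper": 0.8},
])

```text
time_s: 16.02
tcp_pos: [459.6, 189.7, 378.6]
tcp_rot: [2.146, 2.291, 0.005]
contact_force: [0.5, 0.3, 0.0]
gripper_width: 68.4
gripper_force: 0.0
```

```bash
python3 - <<'E'
from h import *
s=ctrl.observe();im=ctrl.snapshot("wrist"); cv2.imwrite("pics/w6.png",im)
print(s["tcp_pos"].round(1),s["gripper_width"])
c=cam("wrist",s)
for d in ctrl.cut_out("wrist","scraper")[:1]: print(d["conf"],*rect(c,d["region"],20))
P=np.load("case.npy");q=np.cos(P[2]),np.sin(P[2])
print(w2pix(c,[[P[0]+q[0]*x-q[1]*y,P[1]+q[1]*x+q[0]*y,20] for x,y in((-41,139),(-17,139),(-41,-71),(-17,-71))]).round())
plan([[450,100,290,135],[464,-234,260,175.4],[457,-233,200,175.4]])
E
```

```text
[459.6 189.7 378.6] 68.40017525831638
0.92 [457.1 222.  202.5  17.4 -85.9] [456.8 229.8]
[[303.  33.]
 [335.  34.]
 [305. 286.]
 [331. 286.]]
from [459.3 190.9 376.5] 93.8 tilt 0.01
wp [450, 100, 290, 135] 9 rows:
   [-0.2, -0.034, 0.192] -0.915
   [-0.197, -0.05, 0.192] -0.915
   [-0.192, -0.066, 0.192] -0.915
   [-0.186, -0.081, 0.192] -0.915
   [-0.179, -0.095, 0.192] -0.915
   [-0.171, -0.109, 0.192] -0.915
   [-0.162, -0.123, 0.192] -0.915
   [-0.152, -0.135, 0.192] -0.915
   [-0.14, -0.147, 0.192] -0.915
wp [464, -234, 260, 175.4] 9 rows:
   [-0.547, -0.503, 0.067] -0.898
   [-0.506, -0.544, 0.067] -0.898
   [-0.462, -0.582, 0.067] -0.898
   [-0.415, -0.616, 0.067] -0.898
   [-0.365, -0.647, 0.067] -0.898
   [-0.313, -0.674, 0.067] -0.898
   [-0.26, -0.696, 0.067] -0.898
   [-0.204, -0.714, 0.067] -0.898
   [-0.148, -0.728, 0.067] -0.898
wp [457, -233, 200, 175.4] 2 rows:
   [0.071, 0.004, 0.6] -0.0
   [0.071, 0.004, 0.6] -0.0
```

View pics/w6.png

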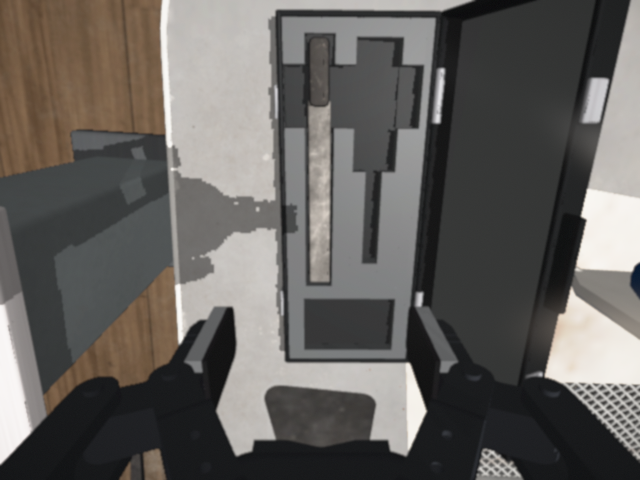

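The scraper is fully seated in its slot: handle end at (318,40) and blade tip at (319,283), both within the outline. The driver recess and block pocket are free. On to the screwdriver.

step_arm([
  {"dp": [-0.2, -0.03, 0.2], "rot": [0, 0, -0.91], "gripper": 0.8},
  {"dp": [-0.2, -0.05, 0.2], "rot": [0, 0, -0.91], "gripper": 0.8},
  {"dp": [-0.19, -0.07, 0.2], "rot": [0, 0, -0.91], "gripper": 0.8},
  {"dp": [-0.19, -0.08, 0.2], "rot": [0, 0, -0.91], "gripper": 0.8},
  {"dp": [-0.18, -0.1, 0.2], "rot": [0, 0, -0.91], "gripper": 0.8},
  {"dp": [-0.17, -0.11, 0.2], "rot": [0, 0, -0.91], "gripper": 0.8},
  {"dp": [-0.16, -0.12, 0.2], "rot": [0, 0, -0.91], "gripper": 0.8},
  {"dp": [-0.15, -0.14, 0.2], "rot": [0, 0, -0.91], "gripper": 0.8},
  {"dp": [-0.14, -0.15, 0.2], "rot": [0, 0, -0.91], "gripper": 0.8},
  {"dp": [-0.55, -0.5, 0.07], "rot": [0, 0, -0.9], "gripper": 0.8},
])

```text
time_s: 17.38
tcp_pos: [451.0, 63.5, 281.6]
tcp_rot: [-1.082, -2.946, 0.001]
contact_force: [0.7, 0.3, -0.1]
gripper_width: 68.4
gripper_force: 0.0
```

step_arm([
  {"dp": [-0.51, -0.54, 0.07], "rot": [0, 0, -0.9], "gripper": 0.8},
  {"dp": [-0.46, -0.58, 0.07], "rot": [0, 0, -0.9], "gripper": 0.8},
  {"dp": [-0.42, -0.62, 0.07], "rot": [0, 0, -0.9], "gripper": 0.8},
  {"dp": [-0.36, -0.65, 0.07], "rot": [0, 0, -0.9], "gripper": 0.8},
  {"dp": [-0.31, -0.67, 0.07], "rot": [0, 0, -0.9], "gripper": 0.8},
  {"dp": [-0.26, -0.7, 0.07], "rot": [0, 0, -0.9], "gripper": 0.8},
  {"dp": [-0.2, -0.71, 0.07], "rot": [0, 0, -0.9], "gripper": 0.8},
  {"dp": [-0.15, -0.73, 0.07], "rot": [0, 0, -0.9], "gripper": 0.8},
  {"dp": [0, 0, 0], "rot": [0, 0, 0], "gripper": 0.8},
  {"dp": [0, 0, 0], "rot": [0, 0, 0], "gripper": 0.8},
])

```text
time_s: 18.62
tcp_pos: [462.9, -233.4, 254.3]
tcp_rot: [-0.129, -3.137, -0.002]
contact_force: [-0.4, -0.0, -0.7]
gripper_width: 68.3
gripper_force: 0.0
```

```bash
cat > drv.py <<'E'
from h import *
s=ctrl.observe();im=ctrl.snapshot("wrist"); cv2.imwrite("pics/w7.png",im)
print(s["tcp_pos"].round(1),s["gripper_width"])
c=cam("wrist",s)
for d in ctrl.cut_out("wrist","screwdriver")[:1]:
    print(d["conf"],d["point"],*rect(c,d["region"],13))
    hsv=cv2.cvtColor(im,cv2.COLOR_BGR2HSV); m=((hsv[...,0]<30)&(hsv[...,1]>150)&(hsv[...,2]>60)).astype(np.uint8)
    n,l,st,_=cv2.connectedComponentsWithStats(m); i=1+np.argmax(st[1:,4]); print("yellow",st[i],*rect(c,l==i,13.5))
E
python3 drv.py
```

```text
[ 462.9 -233.4  254.3] 68.32458262447513
0.32 [316.3, 258.1] [ 502.7 -236.9  179.5   29.8   -4.3] [ 468.6 -234.4]
yellow [ 294  173   51  160 6793] [ 462.7 -233.7   98.3   27.6   -4.7] [ 457.8 -233.3]
```

step_arm([
  {"dp": [0.11, 0, 0.8], "rot": [0, 0, 0], "gripper": 0.65},
  {"dp": [0, 0, 0.5], "rot": [0, 0, 0], "gripper": 0.65},
  {"dp": [0, 0, 0.27], "rot": [0, 0, 0], "gripper": 0.65},
  {"dp": [0, 0, 0], "rot": [0, 0, 0], "gripper": 0},
  {"dp": [0, 0, 0], "rot": [0, 0, 0], "gripper": 0},
  {"dp": [0, 0, 0], "rot": [0, 0, 0], "gripper": 0},
  {"dp": [0, 0, 0], "rot": [0, 0, 0], "gripper": 0},
  {"dp": [0, 0, 0], "rot": [0, 0, 0], "gripper": 0},
], grip_force=50)

```text
time_s: 19.73
tcp_pos: [457.5, -234.1, 177.5]
tcp_rot: [0.128, 3.138, -0.001]
contact_force: [-0.9, 1.3, 7.2]
gripper_width: 27.5
gripper_force: 50.0
```

```bash
python3 - <<'E'
from h import *
s=ctrl.observe(); print(s["gripper_width"],s["gripper_force"],s["contact_force"].round(1))
plan([[458,-230,270,175],[450,-80,270,175],[445,100,270,135],[500,280,260,93.45]])
E
```

```text
27.494295281068432 50.037385895848274 [-0.9  1.3  7.2]
from [ 457.5 -234.1  177.5] 175.3 tilt 0.06
wp [458, -230, 270, 175] 2 rows:
   [-0.002, 0.041, -0.925] 0.032
   [-0.001, 0.041, -0.925] 0.032
wp [450, -80, 270, 175] 4 rows:
   [0.105, 0.744, -0.0] 0.0
   [0.105, 0.744, -0.0] 0.0
   [0.105, 0.744, -0.0] 0.0
   [0.105, 0.744, -0.0] 0.0
wp [445, 100, 270, 135] 8 rows:
   [0.052, 0.447, -0.0] 1.0
   [0.09, 0.441, -0.0] 1.0
   [0.129, 0.431, -0.0] 1.0
   [0.166, 0.419, -0.0] 1.0
   [0.202, 0.403, -0.0] 1.0
   [0.236, 0.383, -0.0] 1.0
   [0.268, 0.361, -0.0] 1.0
   [0.299, 0.337, -0.0] 1.0
wp [500, 280, 260, 93.45] 9 rows:
   [0.196, 0.369, 0.022] 0.923
   [0.226, 0.352, 0.022] 0.923
   [0.253, 0.333, 0.022] 0.923
   [0.279, 0.312, 0.022] 0.923
   [0.303, 0.288, 0.022] 0.923
   [0.325, 0.263, 0.022] 0.923
   [0.346, 0.236, 0.022] 0.923
   [0.363, 0.207, 0.022] 0.923
   [0.379, 0.177, 0.022] 0.923
```

step_arm([
  {"dp": [0, 0, -0.9], "rot": [0, 0, 0], "gripper": 0},
  {"dp": [0, 0.08, -0.95], "rot": [0, 0, 0], "gripper": 0},
  {"dp": [0.1, 0.74, 0], "rot": [0, 0, 0], "gripper": 0},
  {"dp": [0.1, 0.74, 0], "rot": [0, 0, 0], "gripper": 0},
  {"dp": [0.1, 0.74, 0], "rot": [0, 0, 0], "gripper": 0},
  {"dp": [0.1, 0.74, 0], "rot": [0, 0, 0], "gripper": 0},
  {"dp": [0.05, 0.45, 0], "rot": [0, 0, 1], "gripper": 0},
  {"dp": [0.09, 0.44, 0], "rot": [0, 0, 1], "gripper": 0},
  {"dp": [0.13, 0.43, 0], "rot": [0, 0, 1], "gripper": 0},
  {"dp": [0.17, 0.42, 0], "rot": [0, 0, 1], "gripper": 0},
])

```text
time_s: 20.98
tcp_pos: [446.6, 9.9, 269.5]
tcp_rot: [0.676, 3.068, 0.0]
contact_force: [0.3, -0.1, -0.7]
gripper_width: 27.4
gripper_force: 50.0
```

step_arm([
  {"dp": [0.2, 0.4, 0], "rot": [0, 0, 1], "gripper": 0},
  {"dp": [0.24, 0.38, 0], "rot": [0, 0, 1], "gripper": 0},
  {"dp": [0.27, 0.36, 0], "rot": [0, 0, 1], "gripper": 0},
  {"dp": [0.3, 0.34, 0], "rot": [0, 0, 1], "gripper": 0},
  {"dp": [0.2, 0.37, 0.02], "rot": [0, 0, 0.92], "gripper": 0},
  {"dp": [0.23, 0.35, 0.02], "rot": [0, 0, 0.92], "gripper": 0},
  {"dp": [0.25, 0.33, 0.02], "rot": [0, 0, 0.92], "gripper": 0},
  {"dp": [0.28, 0.31, 0.02], "rot": [0, 0, 0.92], "gripper": 0},
  {"dp": [0.3, 0.29, 0.02], "rot": [0, 0, 0.92], "gripper": 0},
  {"dp": [0.33, 0.26, 0.02], "rot": [0, 0, 0.92], "gripper": 0},
])

```text
time_s: 22.22
tcp_pos: [478.9, 220.1, 263.4]
tcp_rot: [-1.856, -2.535, -0.0]
contact_force: [0.6, 0.6, -0.9]
gripper_width: 27.8
gripper_force: 50.0
```

step_arm([
  {"dp": [0.35, 0.24, 0.02], "rot": [0, 0, 0.92], "gripper": 0},
  {"dp": [0.36, 0.21, 0.02], "rot": [0, 0, 0.92], "gripper": 0},
  {"dp": [0.38, 0.18, 0.02], "rot": [0, 0, 0.92], "gripper": 0},
  {"dp": [0, 0, 0], "rot": [0, 0, 0], "gripper": 0},
  {"dp": [0, 0, 0], "rot": [0, 0, 0], "gripper": 0},
])

```text
time_s: 22.85
tcp_pos: [496.8, 279.4, 260.3]
tcp_rot: [-2.142, -2.298, 0.001]
contact_force: [-0.1, 0.1, -0.1]
gripper_width: 27.5
gripper_force: 50.0
```

```bash
cat > drv2.py <<'E'
from h import *
s=ctrl.observe(); print(s["gripper_width"],s["tcp_pos"].round(1),theta(s)[0].round(2))
p=np.load("case.npy"); t=theta(s)[0]; u=np.array([np.cos(np.radians(t)),np.sin(np.radians(t))])
C=lambda w:(np.array([[np.cos(p[2]),np.sin(p[2])],[-np.sin(p[2]),np.cos(p[2])]])@(np.array(w)[:2]-p[:2])).round(1)
print("tcp in case",C(s["tcp_pos"]),"want drv",p[5:7])
z0=s["tcp_pos"][2]-172+8.5   # axis height
for cn in("wrist","top","scene"):
    im=ctrl.snapshot(cn); cv2.imwrite(f"pics/d_{cn}.png",im); c=cam(cn,s)
    hsv=cv2.cvtColor(im,cv2.COLOR_BGR2HSV); m=((hsv[...,0]<30)&(hsv[...,1]>150)&(hsv[...,2]>60)).astype(np.uint8)
    n,l,st,_=cv2.connectedComponentsWithStats(m)
    for d in ctrl.cut_out(cn,"screwdriver")[:1]:
        r=rect(c,d["region"],z0); print(cn,round(d["conf"],2),*r,"case",C(r[0]))
        v,uu=np.nonzero(d["region"]); P=pix2w(c,np.c_[uu,v],z0)[:,:2]; k=P@[np.cos(np.radians(93.45)),np.sin(np.radians(93.45))]
        print("  -y end",C(P[k<k.min()+6].mean(0)),"+y end",C(P[k>k.max()-3].mean(0)), "mid sections",[C(P[abs(k-k.min()-q)<2].mean(0)).tolist() for q in(20,40,60)])
E
python3 drv2.py
```

```text
27.457757427227936 [496.8 279.4 260.3] 94.0
tcp in case [14.1 90.4] want drv [17.21933068 90.76256099]
wrist 0.88 [497.4 273.5 104.2  29.2 -86.2] [496.9 281.2] case [14.3 84.4]
  -y end [14.7 35.8] +y end [ 14.1 134.9] mid sections [[15.1, 52.3], [14.4, 72.4], [14.3, 92.4]]
top 0.68 [497.8 202.1  98.4  23.  -89.8] [499.9 221.2] case [10.4 13.1]
  -y end [ 14.6 -33.1] +y end [13.7 60.4] mid sections [[nan, nan], [13.7, 3.9], [13.6, 24.0]]
scene 0.51 [497.5 237.9 189.4  53.6 -87.5] [496.2 247.7] case [12.2 48.9]
  -y end [ 11.2 -42.7] +y end [ 24.6 141.7] mid sections [[11.4, -25.9], [12.7, -5.8], [10.9, 14.2]]drv2.py:14: RuntimeWarning: Mean of empty slice.
  print("  -y end",C(P[k<k.min()+6].mean(0)),"+y end",C(P[k>k.max()-3].mean(0)), "mid sections",[C(P[abs(k-k.min()-q)<2].mean(0)).tolist() for q in(20,40,60)])
  ret = um.true_divide(
```

step_arm([
  {"dp": [0, 0.06, 0.5], "rot": [0, 0, 0.12], "gripper": 0},
  {"dp": [0, 0, 0.5], "rot": [0, 0, 0], "gripper": 0},
  {"dp": [0, 0, 0.15], "rot": [0, 0, 0], "gripper": 0},
  {"dp": [0, 0, 0.1], "rot": [0, 0, 0], "gripper": 0},
  {"dp": [0, 0, 0], "rot": [0, 0, 0], "gripper": 0},
])

```text
time_s: 23.78
tcp_pos: [500.2, 280.1, 198.3]
tcp_rot: [2.156, 2.285, 0.001]
contact_force: [0.7, 0.6, -1.7]
gripper_width: 27.5
gripper_force: 50.0
```

step_arm([
  {"dp": [0, 0, 0.1], "rot": [0, 0, 0], "gripper": 0},
  {"dp": [0, 0, 0], "rot": [0, 0, 0], "gripper": 0},
])

```text
time_s: 24.02
tcp_pos: [500.1, 280.1, 192.9]
tcp_rot: [-2.156, -2.285, -0.0]
contact_force: [-1.1, -0.3, -1.4]
gripper_width: 27.7
gripper_force: 50.0
```

```bash
python3 drv2.py 2>/dev/null; python3 -c "
from h import *
s=ctrl.observe();print(s['contact_force'].round(1),s['torque'].round(2))"
```

```text
27.738188868912616 [500.1 280.1 192.9] 93.32
tcp in case [17.4 90.8] want drv [17.21933068 90.76256099]
wrist 0.77 [500.5 274.6 104.9  29.9 -87.2] [500.2 281.9] case [17.4 85.3]
  -y end [17.2 36.3] +y end [ 18.1 135.9] mid sections [[17.6, 52.8], [17.6, 72.9], [17.5, 93.1]]
top 0.67 [501.  225.6  48.   16.2 -89.8] [501.2 237.3] case [15.  36.4]
  -y end [16.4 14.9] +y end [15.6 58.7] mid sections [[nan, nan], [15.8, 52.2], [nan, nan]]
scene 0.76 [499.5 238.8 180.6  48.1 -89.6] [499.8 241.3] case [14.3 49.7]
  -y end [ 14.3 -37.6] +y end [ 21.1 138.4] mid sections [[15.0, -20.7], [16.4, -1.0], [15.0, 19.2]]
[-0.3 -0.2 -0.3] [0.04 0.02 0.05]
```

step_arm([
  {"dp": [0, 0, 0.09], "rot": [0, 0, 0], "gripper": 0},
  {"dp": [0, 0, 0.08], "rot": [0, 0, 0], "gripper": 0},
  {"dp": [0, 0, 0], "rot": [0, 0, 0], "gripper": 0},
])

```text
time_s: 24.7
tcp_pos: [500.1, 280.0, 183.9]
tcp_rot: [-2.156, -2.285, 0.001]
contact_force: [-0.0, 0.6, -1.4]
gripper_width: 27.2
gripper_force: 50.0
```

step_arm([
  {"dp": [0, 0, 0], "rot": [0, 0, 0], "gripper": 0.4},
  {"dp": [0, 0, 0], "rot": [0, 0, 0], "gripper": 0.4},
  {"dp": [0, 0, 0], "rot": [0, 0, 0], "gripper": 0.4},
  {"dp": [0, 0, -0.3], "rot": [0, 0, 0], "gripper": 0.4},
  {"dp": [0, 0, -0.8], "rot": [0, 0, 0], "gripper": 0.4},
  {"dp": [0, 0, -1], "rot": [0, 0, 0], "gripper": 0.4},
  {"dp": [-0.9, 0, -0.9], "rot": [0, 0, 0], "gripper": 0.9},
  {"dp": [-0.9, 0, -0.9], "rot": [0, 0, 0], "gripper": 0.9},
  {"dp": [0, 0, 0], "rot": [0, 0, 0], "gripper": 0.9},
])

```text
time_s: 25.82
tcp_pos: [505.2, 189.8, 382.0]
tcp_rot: [2.157, 2.279, 0.009]
contact_force: [-0.5, 1.4, -0.4]
gripper_width: 76.8
gripper_force: 0.0
```

```bash
cat > chk.py <<'E'
from h import *
s=ctrl.observe(); im=ctrl.snapshot("wrist"); cv2.imwrite("pics/chk.png",im); c=cam("wrist",s); p=np.load("case.npy")
print(s["tcp_pos"].round(1),theta(s)[0])
C=lambda w:(np.array([[np.cos(p[2]),np.sin(p[2])],[-np.sin(p[2]),np.cos(p[2])]])@(np.array(w)[:2]-p[:2])).round(1)
for n,z in(("screwdriver",19.5),("scraper",20)):
    for d in ctrl.cut_out("wrist",n)[:1]: r=rect(c,d["region"],z); print(n,d["conf"],*r,"case",C(r[0]))
E
python3 chk.py; python3 -c "
from h import *
plan([[450,60,320,100],[490,-300,330,102.5]])"
```

```text
[505.2 189.8 382. ] 93.16639900740337
screwdriver 0.77 [502.4 236.  177.6  28.8 -87. ] [500.6 269.1] case [17.  46.7]
from [504.9 192.  377.9] 93.3 tilt 0.01
wp [450, 60, 320, 100] 4 rows:
   [-0.643, -0.312, 0.289] -0.334
   [-0.634, -0.331, 0.289] -0.334
   [-0.624, -0.349, 0.289] -0.334
   [-0.613, -0.367, 0.289] -0.334
wp [490, -300, 330, 102.5] 8 rows:
   [-0.904, -0.058, -0.025] -0.062
   [-0.903, -0.063, -0.025] -0.062
   [-0.903, -0.068, -0.025] -0.062
   [-0.903, -0.073, -0.025] -0.062
   [-0.902, -0.078, -0.025] -0.062
   [-0.902, -0.082, -0.025] -0.062
   [-0.901, -0.087, -0.025] -0.062
   [-0.901, -0.092, -0.025] -0.062
```

step_arm([
  {"dp": [-0.64, -0.31, 0.29], "rot": [0, 0, -0.33], "gripper": 0.9},
  {"dp": [-0.63, -0.33, 0.29], "rot": [0, 0, -0.33], "gripper": 0.9},
  {"dp": [-0.62, -0.35, 0.29], "rot": [0, 0, -0.33], "gripper": 0.9},
  {"dp": [-0.61, -0.37, 0.29], "rot": [0, 0, -0.33], "gripper": 0.9},
  {"dp": [-0.9, -0.06, 0], "rot": [0, 0, -0.06], "gripper": 0.9},
  {"dp": [-0.9, -0.06, 0], "rot": [0, 0, -0.06], "gripper": 0.9},
  {"dp": [-0.9, -0.07, 0], "rot": [0, 0, -0.06], "gripper": 0.9},
  {"dp": [-0.9, -0.07, 0], "rot": [0, 0, -0.06], "gripper": 0.9},
  {"dp": [-0.9, -0.08, 0], "rot": [0, 0, -0.06], "gripper": 0.9},
  {"dp": [-0.9, -0.08, 0], "rot": [0, 0, -0.06], "gripper": 0.9},
])

```text
time_s: 27.22
tcp_pos: [480.0, -209.4, 318.6]
tcp_rot: [-1.98, -2.436, 0.0]
contact_force: [0.3, 1.1, -0.7]
gripper_width: 76.7
gripper_force: 0.0
```

step_arm([
  {"dp": [-0.9, -0.09, 0], "rot": [0, 0, -0.06], "gripper": 0.9},
  {"dp": [-0.9, -0.09, 0], "rot": [0, 0, -0.06], "gripper": 0.9},
  {"dp": [0, 0, 0], "rot": [0, 0, 0], "gripper": 0.9},
  {"dp": [0, 0, 0], "rot": [0, 0, 0], "gripper": 0.9},
])

```text
time_s: 27.72
tcp_pos: [489.4, -297.7, 318.7]
tcp_rot: [-1.968, -2.446, -0.0]
contact_force: [0.0, -0.0, -0.3]
gripper_width: 76.6
gripper_force: 0.0
```

```bash
cat > blk.py <<'E'
from h import *
from scipy.optimize import minimize
import sys
z0=float(sys.argv[1]) if len(sys.argv)>1 else 0
s=ctrl.observe(); im=ctrl.snapshot("wrist"); cv2.imwrite("pics/b%d.png"%(s["time_s"]*100),im); c=cam("wrist",s)
print(s["tcp_pos"].round(1),theta(s)[0].round(2),s["gripper_width"])
for d in ctrl.cut_out("wrist","block")[:1]:
    m=d["region"]; print(d["conf"],d["point"],m.sum(),*rect(c,m,z0+11))
    # fit: convex hull silhouette of the box
    def sil(q):
        a=np.radians(q[2]); u=np.array([np.cos(a),np.sin(a)]);w=np.array([-u[1],u[0]])
        P=[np.r_[q[:2]+i*40.5*u+j*25.5*w,z] for i in(-1,1) for j in(-1,1) for z in(z0,z0+22)]
        h=cv2.convexHull(w2pix(c,P).astype(np.float32))
        I=np.zeros(m.shape,np.uint8); cv2.fillConvexPoly(I,(h*16).round().astype(int),1,shift=4); return I>0
    f=lambda q:-(sil(q)&m).sum()/(sil(q)|m).sum()
    r=rect(c,m,z0+11)[0]; best=min((minimize(f,[r[0],r[1],a],method="Nelder-Mead",options=dict(initial_simplex=[[r[0],r[1],a],[r[0]+6,r[1],a],[r[0],r[1]+6,a],[r[0],r[1],a+4]])) for a in(r[4],r[4]+5,r[4]-5)),key=lambda b:b.fun)
    print("fit",best.x.round(1),"iou",-best.fun)
E
python3 blk.py
```

```text
[ 489.4 -297.7  318.7] 102.35 76.63271154030102
0.79 [313.0, 310.6] 6457 [ 501.3 -371.7   93.4   51.8  -76.4] [ 501.5 -369.6]
fit [ 501.8 -370.1  -76.4] iou 0.9347133757961783
```

step_arm([
  {"dp": [-0.73, -0.04, 0.5], "rot": [0, 0, -0.17], "gripper": 0.9},
  {"dp": [-0.73, -0.04, 0.5], "rot": [0, 0, 0], "gripper": 0.9},
  {"dp": [0, 0, 0.6], "rot": [0, 0, 0], "gripper": 0.9},
  {"dp": [0, 0, 0.6], "rot": [0, 0, 0], "gripper": 0.9},
  {"dp": [0, 0, 0.55], "rot": [0, 0, 0], "gripper": 0.9},
  {"dp": [0, 0, 0], "rot": [0, 0, 0], "gripper": 0.9},
  {"dp": [0, 0, 0], "rot": [0, 0, 0], "gripper": 0},
  {"dp": [0, 0, 0], "rot": [0, 0, 0], "gripper": 0},
  {"dp": [0, 0, 0], "rot": [0, 0, 0], "gripper": 0},
  {"dp": [0, 0, 0], "rot": [0, 0, 0], "gripper": 0},
], grip_force=50)

```text
time_s: 29.08
tcp_pos: [501.8, -370.6, 184.0]
tcp_rot: [1.95, 2.46, 0.0]
contact_force: [-0.0, 2.0, 6.8]
gripper_width: 48.6
gripper_force: 52.4
```

```bash
python3 - <<'E'
from h import *
s=ctrl.observe(); print(s["gripper_width"],s["gripper_force"],s["contact_force"].round(1))
p=np.load("case.npy"); c,q=np.cos(p[2]),np.sin(p[2])
g=(p[0]+c*p[7]-q*p[8],p[1]+q*p[7]+c*p[8]); print(g)
plan([[501,-370,270,103.2],[480,-150,270,143],[g[0],g[1],250,183.45]])
E
```

```text
48.60193199609491 52.432061433792114 [-0.   2.   6.8]
(np.float64(495.11808284287923), np.float64(77.11884148460142))
from [ 501.8 -370.6  184. ] 103.2 tilt 0.13
wp [501, -370, 270, 103.2] 2 rows:
   [0.008, -0.006, -0.86] -0.002
   [0.008, -0.006, -0.86] -0.002
wp [480, -150, 270, 143] 8 rows:
   [0.547, 0.074, -0.0] -0.995
   [0.539, 0.122, -0.0] -0.995
   [0.526, 0.168, -0.0] -0.995
   [0.51, 0.213, -0.0] -0.995
   [0.489, 0.256, -0.0] -0.995
   [0.465, 0.298, -0.0] -0.995
   [0.438, 0.337, -0.0] -0.995
   [0.407, 0.374, -0.0] -0.995
wp [np.float64(495.11808284287923), np.float64(77.11884148460142), 250, 183.45] 9 rows:
   [0.277, 0.423, 0.044] -0.899
   [0.243, 0.444, 0.044] -0.899
   [0.207, 0.461, 0.044] -0.899
   [0.171, 0.476, 0.044] -0.899
   [0.133, 0.488, 0.044] -0.899
   [0.094, 0.497, 0.044] -0.899
   [0.055, 0.503, 0.044] -0.899
   [0.015, 0.506, 0.044] -0.899
   [-0.024, 0.505, 0.044] -0.899
```

step_arm([
  {"dp": [0, 0, -0.3], "rot": [0, 0, 0], "gripper": 0},
  {"dp": [0, 0, -0.7], "rot": [0, 0, 0], "gripper": 0},
  {"dp": [0, 0, -0.7], "rot": [0, 0, 0], "gripper": 0},
  {"dp": [0.55, 0.07, 0], "rot": [0, 0, -1], "gripper": 0},
  {"dp": [0.54, 0.12, 0], "rot": [0, 0, -1], "gripper": 0},
  {"dp": [0.53, 0.17, 0], "rot": [0, 0, -1], "gripper": 0},
  {"dp": [0.51, 0.21, 0], "rot": [0, 0, -1], "gripper": 0},
  {"dp": [0.49, 0.26, 0], "rot": [0, 0, -1], "gripper": 0},
  {"dp": [0.47, 0.3, 0], "rot": [0, 0, -1], "gripper": 0},
  {"dp": [0.44, 0.34, 0], "rot": [0, 0, -1], "gripper": 0},
])

```text
time_s: 30.32
tcp_pos: [482.4, -176.6, 268.5]
tcp_rot: [1.117, 2.935, -0.0]
contact_force: [0.6, 0.4, -1.0]
gripper_width: 48.9
gripper_force: 51.9
```

step_arm([
  {"dp": [0.41, 0.37, 0], "rot": [0, 0, -1], "gripper": 0},
  {"dp": [0.28, 0.42, 0], "rot": [0, 0, -0.9], "gripper": 0},
  {"dp": [0.24, 0.44, 0], "rot": [0, 0, -0.9], "gripper": 0},
  {"dp": [0.21, 0.46, 0], "rot": [0, 0, -0.9], "gripper": 0},
  {"dp": [0.17, 0.48, 0], "rot": [0, 0, -0.9], "gripper": 0},
  {"dp": [0.13, 0.49, 0], "rot": [0, 0, -0.9], "gripper": 0},
  {"dp": [0.09, 0.5, 0], "rot": [0, 0, -0.9], "gripper": 0},
  {"dp": [0.06, 0.5, 0], "rot": [0, 0, -0.9], "gripper": 0},
  {"dp": [0.02, 0.51, 0], "rot": [0, 0, -0.9], "gripper": 0},
  {"dp": [-0.02, 0.51, 0], "rot": [0, 0, -0.9], "gripper": 0},
])

```text
time_s: 31.58
tcp_pos: [493.4, 78.4, 268.5]
tcp_rot: [-0.105, 3.138, 0.0]
contact_force: [0.1, -0.9, -1.1]
gripper_width: 48.2
gripper_force: 51.9
```

step_arm([
  {"dp": [0, 0, 0], "rot": [0, 0, 0], "gripper": 0},
  {"dp": [0, 0, 0], "rot": [0, 0, 0], "gripper": 0},
])

```text
time_s: 31.82
tcp_pos: [493.4, 77.2, 267.9]
tcp_rot: [-0.099, 3.139, -0.0]
contact_force: [-0.2, 0.1, -1.1]
gripper_width: 47.8
gripper_force: 51.9
```

```bash
python3 - <<'E'
from h import *
s=ctrl.observe(); print(s["gripper_width"],s["gripper_force"],s["contact_force"].round(1))
plan([[495.1,77.1,250,183.45]])
p=np.load("case.npy")
C=lambda w:(np.array([[np.cos(p[2]),np.sin(p[2])],[-np.sin(p[2]),np.cos(p[2])]])@(np.array(w)[:2]-p[:2])).round(1)
print("tcp case",C(s["tcp_pos"]),"want",p[7:])
im=ctrl.snapshot("wrist"); cv2.imwrite("pics/w8.png",im); c=cam("wrist",s)
zb=s["tcp_pos"][2]-184
d=ctrl.cut_out("wrist","block")
for e in d[:1]:
    print(e["conf"],e["point"]); v,u=np.nonzero(e["region"]); print(u.min(),u.max(),v.min(),v.max())
    # near (-x case) end profile: per column topmost row
    for col in range(u.min()+4,u.max()-3,8):
        r=v[u==col]; t=r.min(); print(col,t,C(pix2w(c,(col,t),zb)[0]),end="; ")
cv2.imwrite("pics/w8c.png",cv2.resize(im[100:480,100:560],None,fx=1.55,fy=1.55))
E
```

```text
47.765171551793976 51.92557632923126 [-0.2  0.1 -1.1]
from [493.4  77.2 267.9] -176.4 tilt 0.05
wp [495.1, 77.1, 250, 183.45] 1 rows:
   [-0.034, -0.005, 0.358] 0.032
tcp case [  -1.5 -111.2] want [   0.19461369 -111.47477461]
0.41 [480.5, 262.4]
242 639 142 479
246 147 [ -69.1 -139.8]; 254 145 [ -69.9 -136.7]; 262 145 [ -69.9 -133.7]; 270 145 [ -69.9 -130.6]; 278 145 [ -69.9 -127.5]; 286 145 [ -69.9 -124.4]; 294 145 [ -69.9 -121.4]; 302 145 [ -69.9 -118.3]; 310 146 [ -69.6 -115.2]; 318 146 [ -69.6 -112.2]; 326 147 [ -69.2 -109.1]; 334 146 [ -69.6 -106. ]; 342 142 [ -71.1 -103. ]; 350 142 [-71.1 -99.9]; 358 142 [-71.1 -96.8]; 366 142 [-71.1 -93.8]; 374 142 [-71.1 -90.7]; 382 144 [-70.4 -87.6]; 390 146 [-69.6 -84.5]; 398 146 [-69.6 -81.4]; 406 146 [-69.7 -78.3]; 414 146 [-69.7 -75.3]; 422 146 [-69.7 -72.2]; 430 146 [-69.7 -69.1]; 438 146 [-69.7 -66.1]; 446 146 [-69.7 -63. ]; 454 146 [-69.7 -59.9]; 462 146 [-69.7 -56.8]; 470 146 [-69.7 -53.8]; 478 146 [-69.7 -50.7]; 486 147 [-69.4 -47.6]; 494 146 [-69.7 -44.5]; 502 145 [-70.1 -41.5]; 510 145 [-70.1 -38.4]; 518 145 [-70.1 -35.4]; 526 146 [-69.8 -32.2]; 534 146 [-69.8 -29.2]; 542 147 [-69.4 -26. ]; 550 147 [-69.4 -22.9]; 558 147 [-69.4 -19.9]; 566 147 [-69.4 -16.8]; 574 147 [-69.5 -13.7]; 582 147 [-69.5 -10.6]; 590 147 [-69.5  -7.6]; 598 147 [-69.5  -4.5]; 606 147 [-69.5  -1.4]; 614 147 [-69.5   1.7]; 622 148 [-69.1   4.8]; 630 147 [-69.5   7.8];
```

View pics/w8.png

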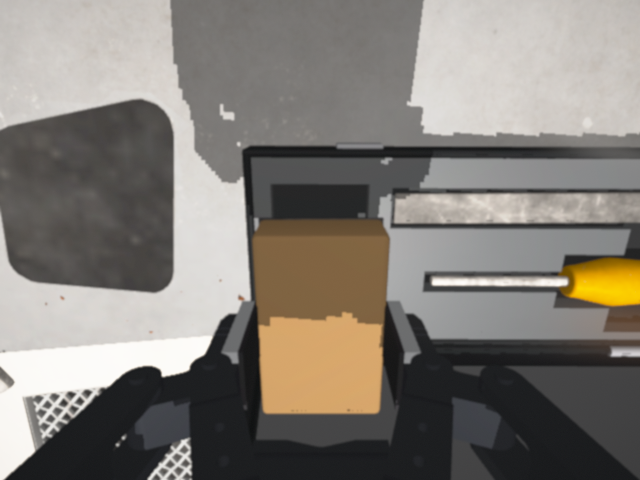

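The block is held squarely with its top face at columns 254–389 and rows 233–413. The pocket behind it has its near edge at row 185, columns 272–369. The scraper at (520,208) and the driver at (500,282) are seated.

```bash
python3 - <<'E'
from h import *
s=ctrl.observe(); c=cam("wrist",s); p=np.load("case.npy"); print(s["tcp_pos"])
C=lambda w:(np.array([[np.cos(p[2]),np.sin(p[2])],[-np.sin(p[2]),np.cos(p[2])]])@(np.array(w)[:2]-p[:2])).round(1)
zb=s["tcp_pos"][2]-184
for n,uv,z in(("bot L",(258,220),zb),("bot R",(383,219),zb),("top nL",(254,234),zb+22),("top nR",(389,235),zb+22),("top fL",(262,413),zb+22),("top fR",(380,411),zb+22),("pkt L",(272,185),20),("pkt R",(369,185),20)):
    print(n,C(pix2w(c,uv,z)[0]))
im=cv2.imread("pics/w8.png"); g=cv2.cvtColor(im,cv2.COLOR_BGR2GRAY).astype(int)
print("col320",list(zip(range(178,242,2),g[178:242:2,320]))); print("row200",g[200,262:285].tolist(),g[200,360:382].tolist())
print("col320 far",g[405:420,320].tolist()); print("row260",g[260,244:268].tolist(),g[260,376:396].tolist())
E
```

```text
[493.42509582  76.94398086 267.62411028]
bot L [ -40.  -136.9]
bot R [-40.6 -85.9]
top nL [ -41.2 -134.9]
top nR [-40.9 -87.1]
top fL [  37.7 -135.8]
top fR [ 36.5 -86.4]
pkt L [ -42.4 -138.7]
pkt R [-42.5 -84.2]
col320 [(178, np.int64(83)), (180, np.int64(83)), (182, np.int64(84)), (184, np.int64(62)), (186, np.int64(39)), (188, np.int64(39)), (190, np.int64(38)), (192, np.int64(38)), (194, np.int64(39)), (196, np.int64(39)), (198, np.int64(38)), (200, np.int64(39)), (202, np.int64(39)), (204, np.int64(38)), (206, np.int64(37)), (208, np.int64(39)), (210, np.int64(39)), (212, np.int64(38)), (214, np.int64(39)), (216, np.int64(38)), (218, np.int64(50)), (220, np.int64(74)), (222, np.int64(78)), (224, np.int64(79)), (226, np.int64(82)), (228, np.int64(82)), (230, np.int64(84)), (232, np.int64(84)), (234, np.int64(86)), (236, np.int64(99)), (238, np.int64(106)), (240, np.int64(105))]
row200 [83, 82, 83, 83, 83, 83, 84, 82, 74, 63, 50, 43, 40, 39, 38, 38, 39, 39, 39, 38, 38, 38, 38] [39, 38, 38, 38, 38, 39, 42, 50, 62, 75, 82, 83, 83, 83, 83, 83, 82, 82, 85, 112, 152, 171]
col320 far [173, 174, 173, 173, 173, 174, 173, 163, 132, 95, 74, 70, 70, 71, 71]
row260 [220, 221, 221, 204, 152, 85, 50, 52, 62, 78, 93, 99, 103, 103, 103, 104, 103, 104, 104, 104, 104, 104, 104, 104] [105, 105, 104, 105, 105, 105, 104, 104, 103, 102, 100, 102, 123, 154, 170, 173, 174, 173, 173, 172]
```

step_arm([
  {"dp": [0.01, 0, 0.5], "rot": [0, 0, 0], "gripper": 0},
  {"dp": [0, 0, 0.5], "rot": [0, 0, 0], "gripper": 0},
  {"dp": [0, 0, 0.16], "rot": [0, 0, 0], "gripper": 0},
  {"dp": [0, 0, 0], "rot": [0, 0, 0], "gripper": 0},
])

```text
time_s: 32.42
tcp_pos: [493.1, 77.2, 209.2]
tcp_rot: [0.099, -3.139, -0.0]
contact_force: [-0.5, 0.4, -1.1]
gripper_width: 48.4
gripper_force: 51.9
```

step_arm([
  {"dp": [0, 0, 0.06], "rot": [0, 0, 0], "gripper": 0},
  {"dp": [0, 0, 0], "rot": [0, 0, 0], "gripper": 0},
])

```text
time_s: 32.67
tcp_pos: [493.0, 77.6, 206.7]
tcp_rot: [-0.1, 3.139, 0.0]
contact_force: [-0.6, -0.7, -0.9]
gripper_width: 48.4
gripper_force: 51.9
```

step_arm([
  {"dp": [0, 0, 0.06], "rot": [0, 0, 0], "gripper": 0},
  {"dp": [0, 0, 0], "rot": [0, 0, 0], "gripper": 0},
])

```text
time_s: 32.92
tcp_pos: [492.9, 77.6, 203.2]
tcp_rot: [0.101, -3.14, -0.0]
contact_force: [0.3, -0.6, -0.5]
gripper_width: 48.4
gripper_force: 51.9
```

```bash
cat > b2.py <<'E'
from h import *
s=ctrl.observe(); c=cam("wrist",s); p=np.load("case.npy"); print(s["tcp_pos"].round(1),theta(s)[0],s["contact_force"].round(1),s["torque"].round(2))
C=lambda w:(np.array([[np.cos(p[2]),np.sin(p[2])],[-np.sin(p[2]),np.cos(p[2])]])@(np.array(w)[:2]-p[:2])).round(1)
im=ctrl.snapshot("wrist"); cv2.imwrite("pics/w9.png",im); hsv=cv2.cvtColor(im,cv2.COLOR_BGR2HSV)
m=((hsv[...,0]>5)&(hsv[...,0]<22)&(hsv[...,1]>70)); m[:, :200]=0; m[:,440:]=0
n,l,st,_=cv2.connectedComponentsWithStats(m.astype(np.uint8)); k=1+np.argmax(st[1:,4]); print(st[k])
v,u=np.nonzero(l==k)
for col in(280,320,360): r=v[u==col]; print(col,r.min(),r.max(),C(pix2w(c,(col,r.min()),20)[0]))
g=cv2.cvtColor(im,cv2.COLOR_BGR2GRAY); print("col320",[(i,int(g[i,320])) for i in range(120,260,4)])
for row in (250,270,300):
    r=u[v==row]; 
    if len(r): print(row,r.min(),r.max())
E
python3 b2.py
```

```text
[492.9  77.6 203.2] -176.3289138931132 [ 0.3 -0.6 -0.5] [-0.    0.02 -0.  ]
[  252   219   138   196 24980]
280 219 414 [ -41.2 -127.2]
320 219 413 [ -41.3 -111. ]
360 219 413 [-41.3 -94.7]
col320 [(120, 127), (124, 128), (128, 127), (132, 129), (136, 130), (140, 129), (144, 130), (148, 127), (152, 128), (156, 128), (160, 117), (164, 23), (168, 27), (172, 36), (176, 27), (180, 78), (184, 85), (188, 86), (192, 86), (196, 85), (200, 86), (204, 85), (208, 85), (212, 86), (216, 45), (220, 76), (224, 82), (228, 85), (232, 87), (236, 103), (240, 109), (244, 108), (248, 108), (252, 107), (256, 108)]
250 252 388
270 254 387
300 256 386
```

step_arm([
  {"dp": [-0.015, 0, 0.05], "rot": [0, 0, 0], "gripper": 0},
  {"dp": [0, 0, 0.03], "rot": [0, 0, 0], "gripper": 0},
  {"dp": [0, 0, 0], "rot": [0, 0, 0], "gripper": 0},
])

```text
time_s: 33.35
tcp_pos: [493.7, 77.6, 199.1]
tcp_rot: [0.101, -3.14, -0.0]
contact_force: [0.2, 0.7, -1.1]
gripper_width: 48.4
gripper_force: 51.9
```

step_arm([
  {"dp": [0, 0, 0.04], "rot": [0, 0, 0], "gripper": 0},
  {"dp": [0, 0, 0], "rot": [0, 0, 0], "gripper": 0},
])

```text
time_s: 33.6
tcp_pos: [493.6, 77.6, 197.1]
tcp_rot: [0.101, -3.14, -0.0]
contact_force: [-0.5, -0.0, -1.9]
gripper_width: 48.3
gripper_force: 51.9
```

```bash
python3 b2.py
```

```text
[493.6  77.6 197.1] -176.33095512124447 [-0.5 -0.  -1.9] [-0.03 -0.01  0.03]
[  252   219   138   195 24966]
280 219 413 [ -42.2 -126.6]
320 219 413 [ -42.3 -111. ]
360 219 413 [-42.3 -95.4]
col320 [(120, 128), (124, 128), (128, 130), (132, 130), (136, 131), (140, 130), (144, 131), (148, 128), (152, 129), (156, 128), (160, 119), (164, 22), (168, 26), (172, 32), (176, 28), (180, 61), (184, 87), (188, 86), (192, 87), (196, 87), (200, 86), (204, 86), (208, 86), (212, 86), (216, 81), (220, 76), (224, 83), (228, 85), (232, 88), (236, 103), (240, 110), (244, 110), (248, 108), (252, 108), (256, 109)]
250 252 388
270 254 387
300 255 386
```

step_arm([
  {"dp": [0, 0, 0.04], "rot": [0, 0, 0], "gripper": 0},
  {"dp": [0, 0, 0], "rot": [0, 0, 0], "gripper": 0},
])

```text
time_s: 33.9
tcp_pos: [493.7, 77.6, 195.1]
tcp_rot: [0.101, -3.14, -0.0]
contact_force: [-0.1, 0.7, -0.6]
gripper_width: 48.3
gripper_force: 51.9
```

step_arm([
  {"dp": [0, 0, 0.03], "rot": [0, 0, 0], "gripper": 0},
  {"dp": [0, 0, 0], "rot": [0, 0, 0], "gripper": 0},
])

```text
time_s: 34.15
tcp_pos: [493.7, 77.6, 194.0]
tcp_rot: [-0.101, 3.14, 0.0]
contact_force: [-0.2, -0.4, 4.4]
gripper_width: 48.5
gripper_force: 52.4
```

```bash
python3 b2.py
```

```text
[493.7  77.6 194. ] -176.3321906992098 [-0.2 -0.4  4.4] [ 0.03  0.14 -0.03]
[  252   220   138   194 24893]
280 220 413 [ -42.6 -126.3]
320 220 413 [ -42.7 -111. ]
360 220 413 [-42.7 -95.7]
col320 [(120, 128), (124, 128), (128, 130), (132, 131), (136, 132), (140, 131), (144, 132), (148, 129), (152, 130), (156, 129), (160, 128), (164, 25), (168, 23), (172, 33), (176, 32), (180, 35), (184, 87), (188, 87), (192, 87), (196, 87), (200, 87), (204, 87), (208, 87), (212, 87), (216, 85), (220, 81), (224, 84), (228, 86), (232, 88), (236, 104), (240, 110), (244, 110), (248, 109), (252, 109), (256, 109)]
250 252 388
270 253 387
300 255 386
```

Floor contact at TCP z 194, as expected. Release the block and look from above.

step_arm([
  {"dp": [0, 0, 0], "rot": [0, 0, 0], "gripper": 0.72},
  {"dp": [0, 0, 0], "rot": [0, 0, 0], "gripper": 0.72},
  {"dp": [0, 0, -0.3], "rot": [0, 0, 0], "gripper": 0.72},
  {"dp": [0, 0, -1], "rot": [0, 0, 0], "gripper": 0.72},
  {"dp": [0.3, 0.7, -1], "rot": [0, 0, 0], "gripper": 0.72},
  {"dp": [0.3, 0.9, -1], "rot": [0, 0, 0], "gripper": 0.72},
  {"dp": [0, 0.7, -0.6], "rot": [0, 0, 0], "gripper": 0.9},
  {"dp": [0, 0, 0], "rot": [0, 0, 0], "gripper": 0.9},
  {"dp": [0, 0, 0], "rot": [0, 0, 0], "gripper": 0.9},
])

```text
time_s: 35.33
tcp_pos: [457.7, 185.9, 383.9]
tcp_rot: [0.101, -3.14, 0.0]
contact_force: [0.2, -0.7, -0.8]
gripper_width: 76.8
gripper_force: 0.0
```

```bash
python3 chk.py; python3 blk.py 10; python3 - <<'E'
from h import *
p=np.load("case.npy")
s=ctrl.observe();c=cam("wrist",s);q=np.cos(p[2]),np.sin(p[2])
print("pocket px",w2pix(c,[[p[0]+q[0]*x-q[1]*y,p[1]+q[1]*x+q[0]*y,20] for x,y in((-43,-139.5),(-43,-83.5),(43,-139.5),(43,-83.5))]).round().tolist())
ct,cs=cam("top"),cam("scene")
for n,a,b in(("chuck",(293,134),(328,153)),("plate low",(247,180),(285,180)),("plate top near",(250,52),(322,90)),("hood L",(303,143),(327,108))):
    o1,o2=ct[2],cs[2]; d1=pix2w(ct,a,0)[0]-o1; d2=pix2w(cs,b,0)[0]-o2
    t=np.linalg.lstsq(np.c_[d1,-d2],o2-o1,rcond=None)[0]; print(n,(o1+t[0]*d1).round(),(o2+t[1]*d2).round())
E
```

```text
[457.7 185.9 383.9] -176.30286441230356
screwdriver 0.88 [502.6 236.6 180.9  31.6 -86.3] [500.5 261.9] case [17.3 47.3]
scraper 0.96 [456.5 221.5 204.6  18.5 -86. ] [456.4 220.2] case [-29.7  35. ]
[458.2 185.4 383.1] -176.4 77.08896612821975
0.86 [196.3, 235.2] 5413 [494.4  77.3  86.3  55.4   3.6] [492.9  76.9]
fit [4.946e+02 7.800e+01 1.000e-01] iou 0.8854149615321657
pocket px [[161.0, 192.0], [225.0, 192.0], [173.0, 283.0], [232.0, 283.0]]
chuck [758.  75. 187.] [758.  76. 187.]
plate low [670. 198. 104.] [680. 182. 105.]
plate top near [878. 160. 339.] [878. 161. 338.]
hood L [665.  42. 352.] [667.  38. 353.]
```

All three are seated: the block rect is aligned at 3.6°, the driver is at (17.3, 47) and the scraper at (-29.7, 35) in the case frame. For the lid I'll tilt the closed fingers 30° and hook them behind the free edge, beside the lip.

step_arm([
  {"dp": [0, -0.2, 0], "rot": [0, -1, 0], "gripper": 0},
  {"dp": [0, -0.2, 0], "rot": [0, -1, 0], "gripper": 0},
  {"dp": [0, -0.2, 0], "rot": [0, -1, 0], "gripper": 0},
  {"dp": [0, -0.2, 0], "rot": [0, -1, 0], "gripper": 0},
  {"dp": [0, -0.2, 0], "rot": [0, -1, 0], "gripper": 0},
  {"dp": [0, -0.2, 0], "rot": [0, -1, 0], "gripper": 0},
  {"dp": [0, 0, 0], "rot": [0, 0, 0], "gripper": 0},
], grip_force=40)

```text
time_s: 36.45
tcp_pos: [461.9, 125.6, 383.5]
tcp_rot: [-0.082, 2.618, 0.022]
contact_force: [0.5, -0.7, 0.3]
gripper_width: 0.1
gripper_force: 0.0
```

```bash
cat > lid.py <<'E'
from h import *
p=np.load("case.npy"); Y=-60
def Wc(x,z,y=Y): c,s=np.cos(p[2]),np.sin(p[2]); return np.array([p[0]+c*x-s*y,p[1]+s*x+c*y,z])
def state():
    s=ctrl.observe(); X=R.from_rotvec(s["tcp_rot"]).as_matrix(); tip=np.array(s["tcp_pos"])+X[:,2]*173.4
    c,q=np.cos(p[2]),np.sin(p[2]); w=tip[:2]-p[:2]
    print("tip case",np.round([c*w[0]+q*w[1],-q*w[0]+c*w[1],tip[2]],1),"zaxis",X[:,2].round(3),"F",s["contact_force"].round(1),"q",s["qpos"].round(2),"w",s["gripper_width"])
    return s,X,tip
def go(tips):
    s,X,t=state()
    for x,z in tips:
        d=Wc(x,z)-t; print((x,z),"dp",(X.T@d/50).round(3).tolist()); t=Wc(x,z)
if __name__=="__main__":
    import sys; go(eval(sys.argv[1]))
E
python3 lid.py "[(113,187),(158,109.5),(141+9.5,109.5),(106,126.5),(41,120),(17.6,109.5),(-1.8,93.2),(-16.4,72.4),(-25,48.5)]"
```

```text
tip case [ 56.5 -60.9 233.2] zaxis [ 0.498  0.031 -0.867] F [ 0.5 -0.7  0.3] q [ 0.13  0.27  2.03 -0.11  0.32 -1.4 ] w 0.06433608514429687
(113, 187) dp [-0.52, 0.016, 1.364]
(158, 109.5) dp [-0.007, -0.002, 1.792]
(150.5, 109.5) dp [0.13, 0.0, -0.075]
(106, 126.5) dp [0.602, 0.002, -0.739]
(41, 120) dp [1.192, 0.003, -0.536]
(17.6, 109.5) dp [0.51, 0.001, -0.051]
(-1.8, 93.2) dp [0.499, 0.001, 0.089]
(-16.4, 72.4) dp [0.461, 0.001, 0.215]
(-25, 48.5) dp [0.387, 0.0, 0.329]
```

step_arm([
  {"dp": [-0.26, 0, 0.68], "rot": [0, 0, 0], "gripper": 0},
  {"dp": [-0.26, 0, 0.68], "rot": [0, 0, 0], "gripper": 0},
  {"dp": [0, 0, 0.5], "rot": [0, 0, 0], "gripper": 0},
  {"dp": [0, 0, 0], "rot": [0, 0, 0], "gripper": 0},
])

```text
time_s: 36.95
tcp_pos: [531.2, 130.8, 314.6]
tcp_rot: [-0.084, 2.622, 0.022]
contact_force: [0.1, 0.5, 0.6]
gripper_width: 0.2
gripper_force: 0.0
```

```bash
python3 lid.py "[(158,109.5)]"
```

```text
tip case [125.4 -59.8 164. ] zaxis [ 0.495  0.031 -0.869] F [0.1 0.5 0.6] q [ 0.13  0.46  1.95 -0.15  0.21 -1.37] w 0.18022349581462963
(158, 109.5) dp [-0.027, -0.005, 1.27]
```

step_arm([
  {"dp": [0, 0, 0.4], "rot": [0, 0, 0], "gripper": 0},
  {"dp": [0, 0, 0.4], "rot": [0, 0, 0], "gripper": 0},
  {"dp": [0, 0, 0.4], "rot": [0, 0, 0], "gripper": 0},
  {"dp": [0, 0, 0], "rot": [0, 0, 0], "gripper": 0},
])

```text
time_s: 37.45
tcp_pos: [560.6, 132.7, 264.2]
tcp_rot: [-0.084, 2.619, 0.022]
contact_force: [0.3, -0.4, -0.2]
gripper_width: 0.1
gripper_force: 0.0
```

```bash
python3 lid.py "[(158,109.5),(141+9.5,109.5),(106,126.5),(41,120)]"
```

```text
tip case [155.3 -59.7 113.9] zaxis [ 0.497  0.032 -0.867] F [ 0.3 -0.4 -0.2] q [ 0.12  0.57  1.92 -0.23  0.13 -1.29] w 0.1332595640044729
(158, 109.5) dp [-0.003, -0.007, 0.103]
(150.5, 109.5) dp [0.13, 0.001, -0.075]
(106, 126.5) dp [0.602, 0.003, -0.738]
(41, 120) dp [1.192, 0.005, -0.535]
```

step_arm([
  {"dp": [0.25, 0, -0.25], "rot": [0, 0, 0], "gripper": 0},
  {"dp": [0.25, 0, -0.25], "rot": [0, 0, 0], "gripper": 0},
  {"dp": [0.24, 0, -0.23], "rot": [0, 0, 0], "gripper": 0},
  {"dp": [0, 0, 0], "rot": [0, 0, 0], "gripper": 0},
])

```text
time_s: 37.95
tcp_pos: [510.5, 129.5, 281.0]
tcp_rot: [-0.084, 2.609, 0.024]
contact_force: [3.0, 0.8, 6.5]
gripper_width: 0.1
gripper_force: 3.2
```

```bash
python3 lid.py "[(106,126.5),(41,120),(17.6,109.5),(-1.8,93.2),(-16.4,72.4),(-25,48.5)]"; python3 - <<'E'
from h import *
im=ctrl.snapshot("scene"); cv2.imwrite("pics/lid1.png",im)
d=ctrl.cut_out("scene","lid")
v,u=np.nonzero(d[0]["region"]); print(d[0]["conf"],u.min(),v[u==u.min()].mean(),u.max(),v[u==u.max()].mean(),v.min(),u[v==v.min()].mean())
# angle fit from scene silhouette corners
p=np.load("case.npy");c,q=np.cos(p[2]),np.sin(p[2])
m=d[0]["region"]
for t in np.arange(.9,2.05,.1):
    P=[[p[0]+c*x-q*y,p[1]+q*x+c*y,z] for y in(-155,155) for r in(0,125) for n in(0,21) for x,z in[(60.5-r*np.cos(t)+n*np.sin(t),22+r*np.sin(t)+n*np.cos(t))]]
    I=np.zeros(m.shape,np.uint8); cv2.fillConvexPoly(I,cv2.convexHull(w2pix(cam("scene"),P).astype(np.float32)).round().astype(int),1)
    print(round(t,2),round((m&(I>0)).sum()/(m|(I>0)).sum(),3),end="; ")
E
```

```text
tip case [106.5 -59.6 131.4] zaxis [ 0.505  0.033 -0.862] F [3.  0.8 6.5] q [ 0.13  0.5   2.03 -0.36  0.09 -1.15] w 0.07108581600902635
(106, 126.5) dp [0.059, -0.008, 0.08]
(41, 120) dp [1.187, 0.005, -0.546]
(17.6, 109.5) dp [0.51, 0.002, -0.056]
(-1.8, 93.2) dp [0.5, 0.001, 0.085]
(-16.4, 72.4) dp [0.462, 0.001, 0.211]
(-25, 48.5) dp [0.39, 0.0, 0.325]
0.75 214 180.0 311 208.0 172 219.0
0.9 0.485; 1.0 0.57; 1.1 0.656; 1.2 0.741; 1.3 0.812; 1.4 0.884; 1.5 0.941; 1.6 0.944; 1.7 0.914; 1.8 0.883; 1.9 0.876; 2.0 0.859;
```

step_arm([
  {"dp": [-0.08, 0, 0.02], "rot": [0, 1, 0], "gripper": 0},
  {"dp": [-0.08, 0, 0.01], "rot": [0, 1, 0], "gripper": 0},
  {"dp": [-0.08, 0, 0], "rot": [0, 1, 0], "gripper": 0},
  {"dp": [0, 0, 0], "rot": [0, 0, 0], "gripper": 0},
])

```text
time_s: 38.55
tcp_pos: [522.0, 130.3, 282.6]
tcp_rot: [-0.092, 2.877, 0.013]
contact_force: [-0.9, -0.3, 1.0]
gripper_width: -0.4
gripper_force: 0.0
```

step_arm([
  {"dp": [-0.08, 0, 0], "rot": [0, 1, 0], "gripper": 0},
  {"dp": [-0.08, 0, -0.01], "rot": [0, 1, 0], "gripper": 0},
  {"dp": [-0.08, 0, -0.02], "rot": [0, 1, 0], "gripper": 0},
  {"dp": [0, 0, 0], "rot": [0, 0, 0], "gripper": 0},
])

```text
time_s: 39.05
tcp_pos: [533.5, 130.9, 285.1]
tcp_rot: [-0.101, 3.138, 0.0]
contact_force: [0.5, 0.0, 0.7]
gripper_width: -0.1
gripper_force: 0.0
```

```bash
python3 lid.py "[(42,115),(19,104),(-0.3,87.7),(-15,67),(-23.5,45)]"
```

```text
tip case [ 42.1 -60.  111.7] zaxis [ 0.002  0.    -1.   ] F [0.5 0.  0.7] q [ 0.12  0.54  1.87 -0.    0.73 -1.51] w -0.12286835537359943
(42, 115) dp [0.003, 0.001, -0.065]
(19, 104) dp [0.46, 0.002, 0.219]
(-0.3, 87.7) dp [0.387, 0.001, 0.325]
(-15, 67) dp [0.295, 0.001, 0.413]
(-23.5, 45) dp [0.171, 0.001, 0.44]
```

step_arm([
  {"dp": [0.23, 0, 0.07], "rot": [0, 0, 0], "gripper": 0},
  {"dp": [0.23, 0, 0.09], "rot": [0, 0, 0], "gripper": 0},
  {"dp": [0.2, 0, 0.16], "rot": [0, 0, 0], "gripper": 0},
  {"dp": [0.19, 0, 0.16], "rot": [0, 0, 0], "gripper": 0},
  {"dp": [0.15, 0, 0.2], "rot": [0, 0, 0], "gripper": 0},
  {"dp": [0.15, 0, 0.21], "rot": [0, 0, 0], "gripper": 0},
  {"dp": [0, 0, 0], "rot": [0, 0, 0], "gripper": 0},
])

```text
time_s: 39.92
tcp_pos: [475.8, 127.2, 239.3]
tcp_rot: [0.101, -3.138, 0.0]
contact_force: [0.5, 0.5, 0.1]
gripper_width: -0.3
gripper_force: 0.0
```

```bash
cat > lidang.py <<'E'
from h import *
im=ctrl.snapshot("scene"); cv2.imwrite("pics/lid2.png",im)
d=ctrl.cut_out("scene","lid"); p=np.load("case.npy");c,q=np.cos(p[2]),np.sin(p[2])
for e in d[:1]:
    m=e["region"]; res=[]
    for t in np.arange(0,1.6,.05):
        P=[[p[0]+c*x-q*y,p[1]+q*x+c*y,z] for y in(-155,155) for r in(0,125) for n in(0,21) for x,z in[(60.5-r*np.cos(t)+n*np.sin(t),22+r*np.sin(t)+n*np.cos(t))]]
        I=np.zeros(m.shape,np.uint8); cv2.fillConvexPoly(I,cv2.convexHull(w2pix(cam("scene"),P).astype(np.float32)).round().astype(int),1)
        res.append(((m&(I>0)).sum()/(m|(I>0)).sum(),round(t,2)))
    print(e["conf"],sorted(res)[-4:])
E
python3 lidang.py; python3 lid.py "[(-23.5,48),(-23.5,43)]"
```

```text
0.83 [(np.float64(0.7465191003213139), np.float64(0.15)), (np.float64(0.8166344294003869), np.float64(0.2)), (np.float64(0.8204488778054863), np.float64(0.3)), (np.float64(0.8971765697429415), np.float64(0.25))]
tip case [-15.4 -60.3  66.7] zaxis [-0.  0. -1.] F [0.2 0.3 0.1] q [ 0.13  0.56  2.03  0.    0.55 -1.51] w -0.2248479454183116
(-23.5, 48) dp [0.162, 0.007, 0.374]
(-23.5, 43) dp [-0.0, -0.0, 0.1]
```

Lid at about 0.25 rad. Press it down gently.

step_arm([
  {"dp": [0.1, 0, 0.2], "rot": [0, 0, 0], "gripper": 0},
  {"dp": [0.06, 0, 0.17], "rot": [0, 0, 0], "gripper": 0},
  {"dp": [0, 0, 0.05], "rot": [0, 0, 0], "gripper": 0},
  {"dp": [0, 0, 0.03], "rot": [0, 0, 0], "gripper": 0},
  {"dp": [0, 0, 0], "rot": [0, 0, 0], "gripper": 0},
])

```text
time_s: 40.65
tcp_pos: [468.5, 126.7, 217.7]
tcp_rot: [-0.101, 3.14, 0.0]
contact_force: [0.3, 0.1, 0.0]
gripper_width: -0.1
gripper_force: 0.0
```

step_arm([
  {"dp": [0, 0, 0.03], "rot": [0, 0, 0], "gripper": 0},
  {"dp": [0, 0, 0], "rot": [0, 0, 0], "gripper": 0},
])

```text
time_s: 40.9
tcp_pos: [468.4, 126.7, 216.5]
tcp_rot: [-0.101, 3.139, 0.0]
contact_force: [-0.1, 0.8, 3.0]
gripper_width: 0.0
gripper_force: 1.5
```

```bash
python3 lidang.py; python3 lid.py "[(-23.5,43)]"
```

```text
0.64 [(np.float64(0.7214175654853621), np.float64(0.15)), (np.float64(0.7918088737201365), np.float64(0.1)), (np.float64(0.8627391436380201), np.float64(0.0)), (np.float64(0.8680490103675778), np.float64(0.05))]
tip case [-23.4 -60.3  43.1] zaxis [ 0.001  0.    -1.   ] F [-1.4  0.5  3.3] q [ 0.13  0.6   2.07  0.    0.48 -1.51] w 0.05772825376999974
(-23.5, 43) dp [0.002, 0.006, 0.001]
```

step_arm([
  {"dp": [0, 0, 0.02], "rot": [0, 0, 0], "gripper": 0},
  {"dp": [0, 0, 0], "rot": [0, 0, 0], "gripper": 0},
])

```text
time_s: 41.25
tcp_pos: [468.3, 126.7, 216.3]
tcp_rot: [-0.101, 3.139, 0.0]
contact_force: [-3.6, 0.3, 19.7]
gripper_width: 0.3
gripper_force: 9.8
```

step_arm([
  {"dp": [0, 0, 0.02], "rot": [0, 0, 0], "gripper": 0},
  {"dp": [0, 0, 0], "rot": [0, 0, 0], "gripper": 0},
])

```text
time_s: 41.5
tcp_pos: [468.2, 126.7, 216.1]
tcp_rot: [-0.101, 3.138, 0.0]
contact_force: [-7.3, -1.7, 35.7]
gripper_width: 0.1
gripper_force: 17.3
```

step_arm([
  {"dp": [0, 0, 0.02], "rot": [0, 0, 0], "gripper": 0},
  {"dp": [0, 0, 0], "rot": [0, 0, 0], "gripper": 0},
])

```text
time_s: 41.75
tcp_pos: [468.1, 126.7, 216.0]
tcp_rot: [-0.101, 3.137, 0.0]
contact_force: [-9.8, -2.8, 50.2]
gripper_width: -0.3
gripper_force: 24.8
```

Hard stop reached at z = 43 mm, so the lid is shut. Retract and verify.

step_arm([
  {"dp": [0, 0, -0.1], "rot": [0, 0, 0], "gripper": 0},
  {"dp": [0, 0, -0.6], "rot": [0, 0, 0], "gripper": 0},
  {"dp": [0, -0.5, -1], "rot": [0, 0, 0], "gripper": 0},
  {"dp": [0, -1, -1], "rot": [0, 0, 0], "gripper": 0},
  {"dp": [0, -1, -0.5], "rot": [0, 0, 0], "gripper": 0},
  {"dp": [0, -1, 0], "rot": [0, 0, 0], "gripper": 0},
  {"dp": [0, 0, 0], "rot": [0, 0, 0], "gripper": 0},
])

```text
time_s: 42.62
tcp_pos: [479.2, -44.6, 367.6]
tcp_rot: [-0.095, 3.139, -0.001]
contact_force: [-0.8, 0.5, 0.2]
gripper_width: 0.3
gripper_force: 0.0
```

```bash
python3 lidang.py; python3 - <<'E'
from h import *
ctrl.snapshot("top"); c=cam("top")
for n,z in dict(lid=43,screwdriver=13,scraper=5,block=22,nut=13,fitting=10,piece=14,tin=20,bar=31).items():
    for d in ctrl.cut_out("top",n)[:1]: print(n,round(d["conf"],2),*rect(c,d["region"],z))
E
```

```text
0.95 [(np.float64(0.7871376811594203), np.float64(0.15)), (np.float64(0.8582293885001521), np.float64(0.1)), (np.float64(0.9337850323375424), np.float64(0.05)), (np.float64(0.9579170451105056), np.float64(0.0))]
lid 0.82 [480.1 195.9 288.7 138.2 -86.7] [485. 204.]
nut 0.52 [ 670.  -430.6   77.7   70.9  -45.6] [ 669.5 -430.8]
fitting 0.45 [ 405.3 -300.9   35.    18.5   -2.4] [ 404.6 -301.1]
tin 0.95 [ 665.8 -427.5   74.7   70.7   -3. ] [ 666.5 -427.8]
bar 0.55 [659.2 400.7  67.2  47.5 -61.7] [659.1 401.2]
```

```bash
python3 -c "
from bench import ctrl
print(ctrl.finish_job())"
```

```text
the job is handed in; nothing more can be done
None
```

The scraper, screwdriver and emery block are in their recesses with both handles at the scoop end, and the lid is fully shut; the job was handed in at about 43 s, with no bystander moved on purpose, though the last look confirmed only the fitting, tin and bar in place.

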